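# Unclip the hooks from the utensil rail into the dishwasher basket

## Task

Clear the hooks off the utensil rail for the dishwasher: squeeze the spring gate of the brass snap hook and work it out of the eye of the steel rail hook, take the rail hook off the bar, and lower both into the grey small-parts basket, one in each compartment so they cannot tangle again. Lay them in rather than dropping them, do not wrench the hooks, and leave the ladle hanging and the other things standing where they are.

Things in the scene. Friction and masses are not known exactly. Their poses are not given: they have to be found in the camera images.
- rail_stand: Free-standing utensil rail, fixed: wooden foot 90 x 470 x 18 mm, two steel posts (14 mm thick) 430 mm apart, joined by a straight steel bar 12 mm in diameter whose axis is 320 mm above the worktop. Origin on the worktop under the middle of the bar; y runs along the bar, z up, -x is the side that faces the robot.
- rail_hook: Loose steel rail hook, flat, of 8 mm rod, 111 mm tall, about 70 g, in its own x-z plane (8 mm thick along y). Origin: on the bar's axis while it hangs; z up. At the top an open crook, 16 mm wide inside, reaching 14 mm above the origin, hangs over the bar: shank on the robot's side (x = -12 mm), free tip at +x; below it a closed oval eye. It swings and slides freely on the bar.
- crook_tip (a point): Lower end of the free tip of the rail hook's crook, behind the bar, 10 mm below the rail hook's origin: the hook must rise at least 16 mm before it can come off the bar towards its -x (towards the robot).
- eye_centre (a point): Middle of the rail hook's closed upright oval eye, 75 mm below its origin; axes as the rail hook. The eye is 18 mm wide (x) and 28 mm high (z) inside.
- eye_rod (a point): Centreline of the 8 mm rod at the bottom of the rail hook's eye, 93 mm below its origin; the rod runs along the rail hook's x here. The snap hook's crown hangs on it.
- hook_middle (a point): Point half-way up the rail hook, 42 mm below its origin, on its neck above the eye. Its middle for judging where it lies.
- hook_grip (a point): A good place to pinch the rail hook across its y (8 mm thick): the lower part of the eye, 87 mm below its origin, 6 mm above the eye's bottom rod. A gripper that slopes in about 40 degrees from the robot's side and holds it with the fingertips stays clear of the bar here, also while lifting; higher up it would strike the bar.
- snap_hook: Loose brass snap hook (oval carabiner) of 8 mm rod, 48 mm wide (y), 116 mm high (z), 8 mm thick (x), about 80 g, hanging z up. Origin: middle of the oval; end arcs of centreline radius 20 mm about z = +34 and -34 mm. Rigid spine at y = -20 mm, spring gate at y = +20 mm. Its crown (top) is threaded through the rail hook's eye, the rod at y 0, z 46 mm; the planes of the two are square.
- snap_grip (a point): Where to squeeze the snap hook across its y, 20 mm below its origin, with the fingertips only: palm 70 mm off, leaning in at 35 to 40 degrees, or it fouls the eye. A red flared thumb tab on the gate stands out to y = 36 mm at its upper end (60 mm over spine and tab, reach z -30 to +1 mm). Squeezed, the tab comes flush (48 mm across): about 6 N opens it, 15 to 30 N holds it firm.
- snap_gate (a joint): Spring gate of the snap hook, a rod 67 mm long hinged at y 20, z -34 mm of the snap hook: 0 rad shut, about 0.34 rad with the tab flush, stop at 0.38. It opens inward only, and springs shut when let go.
- snap_nose (a point): End of the snap hook's fixed frame above the gate (y 19, z 39 mm of the snap hook). The nose must be threaded back through the rail hook's eye to part them.
- snap_mouth (a point): Middle of the opening (15 mm wide) between nose and gate end (y -2, z 29 mm) once the gate is squeezed open: y 8.5, z 34 mm of the snap hook. To part them raise the snap hook till the eye's rod lies here, then shift it sideways, away from its gate side (-y), still rising, so that the rod leaves under the nose by y 24, z 27 to y 36, z 27 mm.
- basket: Grey slatted small-parts basket of a dishwasher, fixed, 130 (x) x 260 (y) x 42 mm high, one divider across the middle as high as the walls; walls and floor 4 mm thick. Origin under its centre, z up.
- compartment_l (a point): Middle of the floor of the basket's compartment at +y (left from the robot), 122 x 124 mm inside.
- compartment_r (a point): Middle of the floor of the basket's compartment at -y (right from the robot), 122 x 124 mm inside.
- ladle: Bystander: small loose steel ladle hanging by its bent handle end on the same bar, 66 mm bowl at its foot, about 225 mm long, some 180 mm left or right of the rail hook. Origin on the bar's axis. Leave it hanging there.
- mug_a: Bystander: dark green mug, 65 x 94 x 52 mm, standing on the worktop to the right. Origin at the centre of its underside.
- lemon_b: Bystander: yellow lemon, 72 x 55 x 56 mm, lying on the worktop to the left. Origin at its underside.
- salt_shaker: Bystander: glass salt shaker with steel cap, 44 x 44 x 90 mm, standing on the worktop to the left. Origin at the centre of its underside.

How it is judged:
By the outcome, as a careful person would: the job done as asked, in the order asked, and still so for the second after the job is handed in, with the robot touching nothing.
It also fails if it takes over 72 s, if anything falls off the work surface, if the arm or the gripper's body presses on something with over 40 N, if the wrist force passes 120 N, or if a joint passes its speed limit or range.

## Robot

A 6-joint arm with a two-finger parallel gripper is mounted at the origin on a cart in front of the work surface, level with it; the furniture and walls round the work are solid. World frame = base frame: x ahead of the robot, y to its left, z up, the work surface at z = 0. Lengths are in m, angles in rad, forces in N, time in s.
With the tool pointing down it reaches from about 0.4 to 0.825 m from the base axis. Payload 7 kg.
Tool frame: the origin (TCP) lies at the very end of the fingers, on their centre line; the grasp point (between the pads) lies arm.grip_point_offset behind it (arm.grip_point_offset is the distance from the TCP to the grasp point, in m); z points along the fingers, y is the line along which they close (so a half turn about z gives the same grasp; the last joint's range is limited). The gripper opens to 88 mm and grips with 3 to 60 N. Pads are 19 mm wide; open, the fingers measure 130 mm over their backs; the gripper's body (78 mm by 193 mm) begins 47 mm behind the grasp point.
Start: joints at [1.44, 0.359, 0.012, 0, -1.224, -0.288], TCP at [0.275, 0.617, 0.227] pointing down, gripper open.
Joint ranges: [-3.07, 3.07], [-1.43, 2.12], [-1.02, 1.25], [-3.03, 1.67], [-3.05, -0], [-3.03, 3.03]. Speed limits (rad/s): [2.39, 2.39, 3.01, 3.14, 3.14, 3.14].

## Interface

Orientations are given as [roll, pitch, yaw] about the fixed x, y, z axes, in that order (R = Rz(yaw) Ry(pitch) Rx(roll)).
In Python, from station import arm gives the robot as it stands.
- The arm moves only by the shell command python3 -m crank 'ROWS' [OPENING] [FORCE]. ROWS is JSON, a list of rows, each an object of numbers: "dx", "dy", "dz": the shift along the tool's x, y, z in cm; "wx", "wy", "wz": the turn, a rotation vector about the tool's x, y, z in degrees. A call has exactly 10 rows; each row is the pose to reach, as a shift and turn from the pose commanded when the call began, along the tool's axes at that moment; what a row does not reach only later rows make up. A row lasts 1/8 s, in which the tool goes at most 62.5 mm and 10.7 degrees, less where a joint would pass 70% of its speed; a pose out of reach is approached as far as the arm can. A call with a gripper value outside its range is refused whole. OPENING is the finger opening in cm, from 0 to 8.76, set as the call begins (- or left out, the last holds). The fingers move at their own pace and stop on an object; FORCE is the grip in N (left out, the last holds). Time passes only in rows, so rows that repeat a pose let the fingers close, or fill a call up. It gives the time, the measured TCP pose, the force, the opening and the grip force at its end, in the units of the state.
- arm.get_state(): the state, without advancing time (a new reading comes with each control period).
- arm.grab_frame(name): name is "scene" or "top"; returns the picture (480x640x3 uint8, red, green, blue); there is no depth.
- arm.calibration(name): a dict with "fx", "fy", "cx", "cy" (pixels), "world_from_camera" (4x4, takes a point from camera to world coordinates). Camera axes: x right, y down, z forward; pixel columns grow to the right and rows downward; lengths in m; the calibration is good to about 2 mm. A picture is of the moment at which its call begins. calibration takes no time and is no camera call.
- arm.job_done(): hands the job in; it is judged then, once.
Trained networks look in the newest picture that a camera, given by its name, has taken for a name from the list of things; names that differ only in an ending like _2 or _b are one class to them, and where a whole thing is asked for, a point or a joint stands for the part that bears it (a point fixed in the world has none). Each returns a list of dicts, best first, with "confidence" (0 to 1); they miss things now and then, are a little off and sometimes report something else, mostly with a low value. They report only what shows in the picture. A call takes as long as a camera call.
- arm.find_in(camera, query): "centre" ([x, y, z] in m, in world coordinates, good to about 4 mm: the middle of the surface that is visible of it).
- arm.masks_of(camera, query): "pixels" (480x640 bool, what is visible of it).
- arm.mark_of(camera, query): "centre" ([x, y, z] in m, in world coordinates, good to about 4 mm: a listed point, or the origin of a listed thing).
The state is a dict: "t": time; "q": joint angles; "qd": joint speeds; "joint_efforts": joint torques, N m; "eef_pos": TCP position; "ee_rot": TCP orientation; "force": force on the tool from outside, world axes, zero at the start; "moment": the same for the moment, N m; "width": finger opening in m; "gripper_force": force on a finger pad.
Only numpy, scipy, OpenCV 4.12 (cv2) and the standard library are available. Lean on these libraries where they do the work, as an engineer would, in place of code of your own. Each camera call takes 0.05 s, during which the arm holds its last target. There are 200 camera calls.

## Working session

There is one attempt and no reset: what is moved stays moved. The work goes in short steps, Python scripts to look and compute and a shell command to move; the robot and the scene stay as the last step left them, time stands still between calls to the robot, and variables do not carry over. Pictures are saved under pics/ and viewed, at most 10 in all, crops included, and the job is handed in when it is done.

```bash
mkdir -p pics; ls; python3 - <<'E'
from station import arm
import cv2,numpy as np
print(arm.grip_point_offset, arm.get_state())
for c in("scene","top"):
    im=arm.grab_frame(c); cv2.imwrite(f"pics/{c}0.png",im[:,:,::-1])
    k=arm.calibration(c); print(c,k['fx'],k['cx'],k['cy'],np.round(k['world_from_camera'],3).tolist())
    for q in("rail_stand","rail_hook","crook_tip","eye_centre","eye_rod","hook_grip","snap_hook","snap_grip","snap_nose","basket","compartment_l","compartment_r","ladle","mug_a","lemon_b","salt_shaker"):
        r=arm.mark_of(c,q); print(q,[(np.round(d['centre'],3).tolist(),round(d['confidence'],2)) for d in r[:2]])
E
```

```text
pics
0.0188 {'t': 0.0, 'q': array([ 1.44012446e+00,  3.59392726e-01,  1.10736438e-02, -3.52095129e-04,
       -1.22410668e+00, -2.88119000e-01]), 'qd': array([ 0.00083368, -0.00114238, -0.0009373 , -0.00025975, -0.00012753,
       -0.00049304]), 'joint_efforts': array([ 1.87517021e-04, -5.82708442e+01,  2.93043888e+01,  6.99652523e+00,
        6.87154839e-03, -1.69074842e-04]), 'eef_pos': array([0.27430681, 0.61621823, 0.225625  ]), 'ee_rot': array([ 3.13993632e+00, -1.45699115e-04, -4.18910657e-01]), 'force': array([ 0.48952313, -0.41997601, -0.15321889]), 'moment': array([ 0.0542357 ,  0.00301343, -0.01940827]), 'gripper_force': 0.0, 'width': 0.08767061479747801}
scene 465.1131598373945 316.6270633217376 235.548519037337 [[0.64, -0.293, 0.711, -0.205], [-0.768, -0.275, 0.578, -0.475], [0.026, -0.916, -0.401, 0.623], [0.0, 0.0, 0.0, 1.0]]
rail_stand [([0.627, 0.012, 0.005], 0.58)]
rail_hook [([0.622, 0.111, 0.323], 0.74), ([0.62, 0.113, 0.228], 0.71)]
crook_tip [([0.63, 0.117, 0.31], 0.45)]
eye_centre [([0.621, 0.114, 0.246], 0.8), ([0.618, 0.133, 0.22], 0.41)]
eye_rod [([0.622, 0.1
[... 952 characters left out ...]
ook_tip [([0.636, 0.114, 0.304], 0.67)]
eye_centre [([0.447, 0.091, 0.002], 0.43), ([0.619, 0.112, 0.244], 0.41)]
eye_rod [([0.624, 0.111, 0.231], 0.56)]
hook_grip [([0.625, 0.111, 0.231], 0.58), ([0.616, 0.132, 0.218], 0.32)]
snap_hook [([0.626, 0.116, 0.179], 0.6)]
snap_grip [([0.619, 0.112, 0.158], 0.63)]
snap_nose [([0.618, 0.134, 0.218], 0.75)]
basket [([0.456, 0.152, -0.001], 0.81)]
compartment_l [([0.45, 0.089, 0.003], 0.94), ([0.46, 0.218, 0.006], 0.61)]
compartment_r [([0.45, 0.089, 0.003], 0.94), ([0.46, 0.218, 0.006], 0.61)]
ladle [([0.636, -0.07, 0.317], 0.75)]
mug_a [([0.465, -0.201, 0.001], 0.64)]
lemon_b [([0.464, 0.44, -0.0], 0.69)]
salt_shaker [([0.596, 0.377, 0.003], 0.74)]
```

View pics/scene0.png

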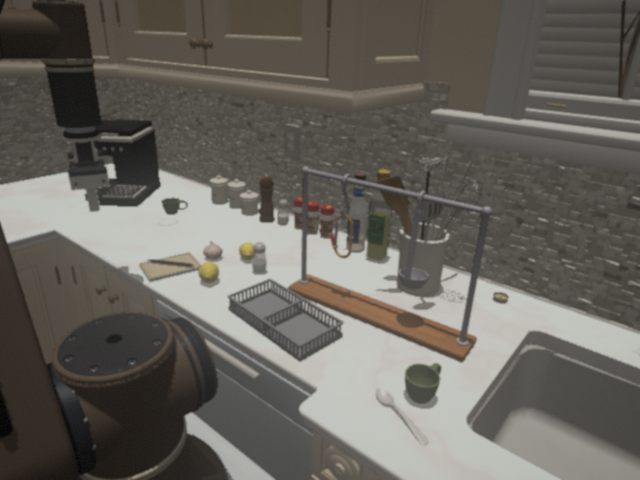

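View pics/top0.png

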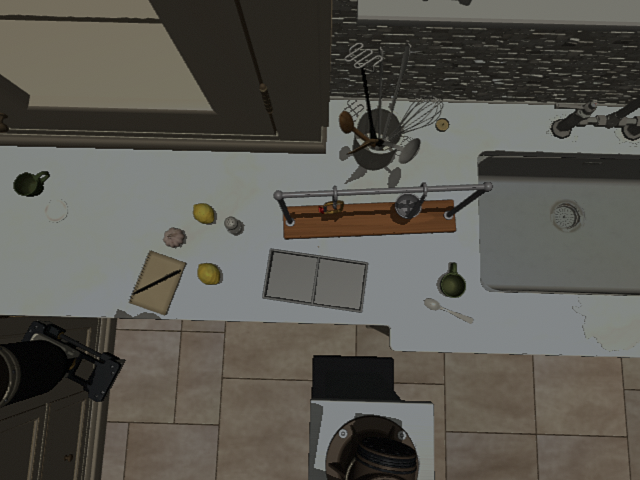

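The scene picture shows the stand with its left post top at (305,170). The rail hook is at (345,180), with the snap hook below it at (343,235) and its red tab to the left (+y). The ladle is at (412,275), and the basket is in front of the stand. Next I'll fit the bar and basket yaw and check the hook points.

```bash
cat > h.py <<'E'
import numpy as np, cv2
from scipy.spatial.transform import Rotation as Ro
from station import arm
def proj(c,P):
    k=arm.calibration(c); T=np.linalg.inv(k['world_from_camera']); p=T[:3,:3]@np.array(P)+T[:3,3]
    return np.array([k['fx']*p[0]/p[2]+k['cx'],k['fy']*p[1]/p[2]+k['cy']])
def tri(a,b):
    A=[];B=[]
    for c,(u,v) in(("scene",a),("top",b)):
        k=arm.calibration(c);W=np.array(k['world_from_camera']);d=W[:3,:3]@[(u-k['cx'])/k['fx'],(v-k['cy'])/k['fy'],1];d/=np.linalg.norm(d)
        M=np.eye(3)-np.outer(d,d);A.append(M);B.append(M@W[:3,3])
    return np.linalg.solve(sum(A),sum(B))
def hit(c,uv,z):
    k=arm.calibration(c);W=np.array(k['world_from_camera']);d=W[:3,:3]@[(uv[0]-k['cx'])/k['fx'],(uv[1]-k['cy'])/k['fy'],1]
    return W[:3,3]+d*(z-W[2,3])/d[2]
def pose(z,y):
    z=np.array(z,float);z/=np.linalg.norm(z);y=np.array(y,float);y-=z*(z@y);y/=np.linalg.norm(y)
    return np.c_[np.cross(y,z),y,z]
def go(p,R):   # row to reach TCP p, R from the measured pose
    s=arm.get_state();R0=Ro.from_euler('xyz',s['ee_rot']).as_matrix()
    print('d',np.round(R0.T@(np.array(p)-s['eef_pos'])*100,2),'w',np.round(Ro.from_matrix(R0.T@R).as_rotvec(degrees=True),1))
def st():
    s=arm.get_state();print({k:np.round(s[k],4).tolist() for k in('t','q','eef_pos','ee_rot','force','width','gripper_force')})
E
python3 - <<'E'
from h import *
a,b=hit("top",(278,195),.32),hit("top",(488,187),.32);print(a,b,np.degrees(np.arctan2((b-a)[0],-(b-a)[1])))
a,b=hit("scene",(305,170),.32),hit("scene",(485,210),.32);print(a,b,np.degrees(np.arctan2((b-a)[0],-(b-a)[1])))
im=cv2.imread("pics/scene0.png");t=cv2.imread("pics/top0.png")
def crop(im,u,v,n):return cv2.resize(im[v-n:v+n,u-n:u+n],(390,390),interpolation=cv2.INTER_CUBIC)
cv2.imwrite("pics/crop1.png",np.hstack([crop(im,345,220,48),crop(t,332,205,28)]))
psi=0.0
for n,P in dict(crown=(.621,.1145,.320-.085),spine=(.621,.0945,.181),gate=(.621,.1345,.181),bot=(.621,.1145,.123)).items():print(n,proj("scene",P),proj("top",P))
E
```

```text
[0.6110142  0.22936661 0.32      ] [ 0.6392789  -0.20146094  0.32      ] 3.7535451489631924
[0.61156545 0.23038704 0.32      ] [ 0.64446415 -0.19615753  0.32      ] 4.410400624601498
crown [344.56403974 214.31912559] [333.47619787 201.03257229]
spine [350.23753331 237.88162687] [341.60931152 206.41179113]
gate [336.74435823 233.25088225] [324.65444113 205.97287538]
bot [342.24090895 257.42997363] [332.79664047 211.18575413]
```

View pics/crop1.png

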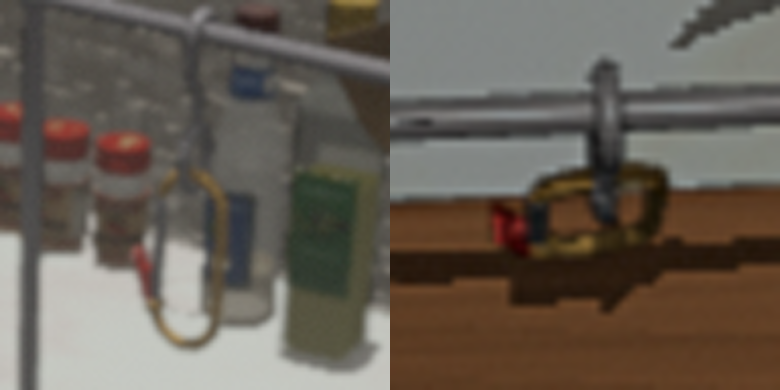

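The crop shows the snap hook hanging freely, with its spine at scene pixel (352,231), gate at (336,231) and bottom at (344,256). That agrees with the marks to about 1 px. The bar yaw is about +4° and the snap yaw about 6°. Next I'll compute the pre-grasp.

```bash
cat >> h.py <<'E'
def grasp(al,psi):
    a,p=np.radians([al,psi]);return pose([np.cos(a)*np.cos(p),np.cos(a)*np.sin(p),-np.sin(a)],[np.sin(p),-np.cos(p),0])
SG=np.array([.620,.1138,.161])
E
python3 - <<'E'
from h import *
R=grasp(36,6)
for b in(.13,):go(SG+R[:,2]*(.005-b),R)
E
```

```text
d [43.25 36.95 -0.79] w [ 14.1  52.7 -27.7]
```

```bash
python3 -m crank '[{"dx":43.2,"dy":37,"dz":-4,"wx":14.1,"wy":52.7,"wz":-27.7},{"dx":43.2,"dy":37,"dz":-4,"wx":14.1,"wy":52.7,"wz":-27.7},{"dx":43.2,"dy":37,"dz":-4,"wx":14.1,"wy":52.7,"wz":-27.7},{"dx":43.2,"dy":37,"dz":-4,"wx":14.1,"wy":52.7,"wz":-27.7},{"dx":43.2,"dy":37,"dz":-4,"wx":14.1,"wy":52.7,"wz":-27.7},{"dx":43.2,"dy":37,"dz":-4,"wx":14.1,"wy":52.7,"wz":-27.7},{"dx":43.2,"dy":37,"dz":-4,"wx":14.1,"wy":52.7,"wz":-27.7},{"dx":43.2,"dy":37,"dz":-4,"wx":14.1,"wy":52.7,"wz":-27.7},{"dx":43.2,"dy":37,"dz":-1,"wx":14.1,"wy":52.7,"wz":-27.7},{"dx":43.2,"dy":37,"dz":-0.8,"wx":14.1,"wy":52.7,"wz":-27.7}]' 8.76 10; python3 - <<'E'
from h import *
st();R=grasp(36,6);go(SG+R[:,2]*(.005-.13),R);go(SG+R[:,2]*.005,R)
E
```

```text
t: 2.95
eef_pos: [0.5537, 0.2127, 0.3609]
ee_rot: [3.129, -0.896, 0.103]
force: [1.1, 0.6, 1.4]
width: 0.0875
gripper_force: 0.0
{'t': 2.95, 'q': [0.572, -0.2456, -1.0153, 1.6591, -0.3745, -0.403], 'eef_pos': [0.5537, 0.2127, 0.3609], 'ee_rot': [3.1289, -0.8963, 0.1027], 'force': [1.1006, 0.5674, 1.3904], 'width': 0.0875, 'gripper_force': 0.0}
d [-12.7   10.48   4.48] w [ 0.8  2.6 -0.1]
d [-12.1   10.3   17.47] w [ 0.8  2.6 -0.1]
```

The arm stopped at its q3 and q4 limits. I'll identify the wrist kinematics from the two poses I have, so I can pick a reachable branch.

```bash
cat > kin.py <<'E'
import numpy as np
from scipy.spatial.transform import Rotation as Ro
from scipy.optimize import least_squares
rx=lambda a:Ro.from_euler('x',a).as_matrix();ry=lambda a:Ro.from_euler('y',a).as_matrix();rz=lambda a:Ro.from_euler('z',a).as_matrix()
D=[([1.44012446,.359392726,.0110736438,-3.52095e-4,-1.22410668,-.288119],[.27430681,.61621823,.225625],[3.13993632,-1.457e-4,-.418910657]),
([.572,-.2456,-1.0153,1.6591,-.3745,-.403],[.5537,.2127,.3609],[3.1289,-.8963,.1027])]
E
python3 - <<'E'
from kin import *
M=[Ro.from_euler('xyz',d[2]).as_matrix() for d in D]
for s4 in(1,-1):
  for s6 in(1,-1):
    N=[rz(q[0])@ry(q[1]-q[2])@rx(s4*q[3])@ry(-q[4])@rx(s6*q[5]) for q,_,_ in D]
    C=[n.T@m for n,m in zip(N,M)]
    print(s4,s6,Ro.from_matrix(C[0].T@C[1]).magnitude()); 
    if s4==s6:print(np.round(C[0],3))
E
```

```text
1 1 3.104731206742492
[[ 0.001 -0.     1.   ]
 [-0.838  0.545  0.001]
 [-0.545 -0.838  0.   ]]
1 -1 2.9645308954847414
-1 1 0.2297820804341031
-1 -1 0.00015297677356167886
[[-0. -0.  1.]
 [-1.  0. -0.]
 [-0. -1. -0.]]
```

```bash
cat >> kin.py <<'E'
C=np.array([[0,0,1],[-1,0,0],[0,-1,0.]])
def fk(q,k):
    a1,d1,L1,L2,a3,Lt=k
    R=rz(q[0])@ry(q[1]-q[2])@rx(-q[3])@ry(-q[4])@rx(-q[5])@C
    return rz(q[0])@(np.array([a1,0,d1])+ry(q[1])@[0,0,L1]+ry(q[1]-q[2])@[L2,0,a3])+R[:,2]*Lt,R
def fit(k0,w=.02):
    f=lambda k:np.r_[np.concatenate([(fk(q,k)[0]-p)*1000 for q,p,_ in D]),w*(k-k0)*1000]
    r=least_squares(f,k0);return r.x,f(r.x)[:3*len(D)]
E
python3 - <<'E'
from kin import *
for k0 in([.05,.33,.44,.42,.035,.3],[.05,.33,.33,.335,.035,.3],[.0,.4,.45,.4,.0,.3],[.15,.45,.36,.38,.1,.3]):
    x,r=fit(np.array(k0));print(np.round(x,4),np.round(r,1))
E
```

```text
[ 0.4641  0.3129  0.4041  0.0832 -0.109   0.3341] [-190.2   25.     0.7    0.3   -0.8   -0.7]
[ 0.466   0.327   0.3974  0.0864 -0.1167  0.3335] [-190.2   24.9    0.7    0.3   -0.6   -0.7]
[ 0.4665  0.3617  0.3836  0.0977 -0.1348  0.3343] [-190.2   25.     0.8    0.4   -0.9   -0.7]
[ 0.4695  0.3858  0.3723  0.1035 -0.1481  0.3335] [-190.2   24.9    0.7    0.3   -0.6   -0.6]
```

```bash
cat >> kin.py <<'E'
def fk(q,k):
    a1,d1,L1,L2,a3,Lt,b=k
    R=rz(q[0])@ry(q[1]-q[2])@rx(-q[3])@ry(-q[4])@rx(-q[5])@C
    return rz(q[0])@(np.array([a1,b,d1])+ry(q[1])@[0,0,L1]+ry(q[1]-q[2])@[L2,0,a3])+R[:,2]*Lt,R
E
python3 - <<'E'
from kin import *
for k0 in([.05,.33,.44,.42,.035,.3,-.19],[.05,.33,.33,.335,.035,.3,-.19],[.0,.4,.45,.4,.0,.3,-.19],[.15,.45,.36,.38,.1,.3,-.19]):
    x,r=fit(np.array(k0));print(np.round(x,4),np.round(r,1))
E
```

```text
[ 1.1418  0.1679 -0.0603 -0.4258 -0.2162 -0.1739 -0.1879] [-3.6  0.6  1.9  1.5 -3.4 -1.8]
[ 1.1444  0.1818 -0.0675 -0.4231 -0.2241 -0.175  -0.1881] [-3.4  0.5  1.8  1.4 -3.2 -1.7]
[ 1.144   0.2167 -0.0807 -0.4111 -0.242  -0.1735 -0.1879] [-3.7  0.6  1.9  1.5 -3.5 -1.8]
[ 1.148   0.2406 -0.0927 -0.4061 -0.2554 -0.1751 -0.1881] [-3.4  0.6  1.8  1.5 -3.2 -1.7]
```

```bash
cat >> kin.py <<'E'
def fk(q,k):
    a1,d1,L1,L2,a3,Lt,b=k
    F=rz(q[0])@ry(q[1]-q[2])@rx(-q[3]);R=F@ry(-q[4])@rx(-q[5])@C
    return rz(q[0])@(np.array([a1,0,d1])+ry(q[1])@[0,0,L1]+ry(q[1]-q[2])@[L2,0,a3])+F@[0,b,0]+R[:,2]*Lt,R
E
python3 - <<'E'
from kin import *
for k0 in([.0,.245,.41,.43,.0,.35,-.19],[.0,.245,.54,.54,0,.35,-.19],[.0,.4,.45,.4,.0,.3,-.19],[.05,.33,.44,.42,.035,.3,-.19]):
    x,r=fit(np.array(k0));print(np.round(x,4),np.round(r,1))
E
```

```text
[ 0.0055  0.2746  0.5685  0.4848 -0.0407  0.3775 -0.1917] [-0.1 -0.1 -0.  -0.1  0.3  0. ]
[ 0.003   0.2599  0.5758  0.4818 -0.0324  0.3782 -0.1918] [ 0.  -0.   0.1  0.   0.  -0.1]
[ 0.0104  0.3577  0.5331  0.509  -0.085   0.3775 -0.1917] [-0.1 -0.1 -0.  -0.1  0.2  0. ]
[ 0.008   0.309   0.5536  0.4944 -0.0591  0.3773 -0.1917] [-0.1 -0.1 -0.  -0.1  0.3  0.1]
```

```bash
cat >> kin.py <<'E'
LO=np.array([-3.07,-1.43,-1.02,-3.03,-3.05,-3.03]);HI=np.array([3.07,2.12,1.25,1.67,0,3.03])
def getk():
    f=lambda v:np.concatenate([(fk(q,[0,v[0],v[1],v[2],0,v[3],v[4]])[0]-p)*1000 for q,p,_ in D])
    r=least_squares(f,[.25,.54,.5,.38,-.19]);v=r.x;return [0,v[0],v[1],v[2],0,v[3],v[4]],r.fun
def ik(p,R,k,n=40,seed=0,q0=None):
    g=np.random.default_rng(seed);S=[]
    def f(q):
        P,Q=fk(q,k);return np.r_[(P-p)*5,Ro.from_matrix(Q.T@R).as_rotvec()]
    for i in range(n):
        x0=g.uniform(LO,HI) if q0 is None or i else np.array(q0)
        r=least_squares(f,np.clip(x0,LO+.02,HI-.02),bounds=(LO+.01,HI-.01))
        if r.cost<1e-6 and not any(np.abs(r.x-s).max()<.05 for s in S):S.append(r.x)
    return S
E
python3 - <<'E'
from kin import *
from h import SG,grasp
k,r=getk();print(np.round(k,4),np.round(r,2))
for al in(36,40):
  for half in(0,1):
    R=grasp(al,6)@rz(np.pi*half)
    for back in(.13,0):
        for q in ik(SG+R[:,2]*(.005-back),R,k):print(al,half,back,np.round(q,2))
E
```

```text
[ 0.      0.1986  0.6019  0.4635  0.      0.3782 -0.1918] [-0.  0. -0. -0.  0.  0.]
```

```bash
python3 - <<'E'
from kin import *
from h import SG,grasp
k,r=getk()
k2=[.0055,.2746,.5685,.4848,-.0407,.3775,-.1917]
for kk in(k,k2):
  for al in(20,30,36,42,50,60):
   for psi in (-20,6,30):
    for half in(0,1):
     R=grasp(al,psi)@rz(np.pi*half)
     S=ik(SG+R[:,2]*.005,R,kk,n=12)
     if S:print(al,psi,half,[np.round(q,2).tolist() for q in S])
E
```

```text
20 6 0 [[-0.36, 0.36, -0.98, -2.63, -1.02, -1.69]]
20 6 1 [[-0.36, 0.36, -0.98, -2.63, -1.02, 1.45]]
20 30 0 [[-0.39, 0.32, -0.62, -1.91, -0.91, -2.2]]
20 30 1 [[-0.39, 0.32, -0.62, -1.91, -0.91, 0.94]]
30 6 0 [[-0.24, 0.16, -0.78, -2.46, -0.49, -2.01]]
30 6 1 [[-0.24, 0.16, -0.78, -2.46, -0.49, 1.13]]
30 30 0 [[-0.18, 0.18, -0.51, -1.64, -0.59, -2.66]]
30 30 1 [[-0.18, 0.18, -0.51, -1.64, -0.59, 0.48]]
36 30 1 [[0.02, 0.13, -0.46, -1.35, -0.42, 0.07]]
42 30 0 [[0.24, 0.11, -0.49, -0.93, -0.26, 2.67]]
42 30 1 [[0.24, 0.11, -0.49, -0.93, -0.26, -0.47]]
50 30 0 [[0.44, 0.1, -0.62, -0.32, -0.17, 1.95]]
50 30 1 [[0.44, 0.1, -0.62, -0.32, -0.17, -1.19]]
60 -20 0 [[0.54, 0.14, -0.9, 1.16, -0.44, -0.37]]
60 30 0 [[0.47, 0.12, -0.58, -0.07, -0.34, 1.68]]
60 30 1 [[0.47, 0.12, -0.58, -0.07, -0.34, -1.46]]
20 6 0 [[-0.35, 0.43, -0.9, -2.63, -1.01, -1.7]]
20 6 1 [[-0.35, 0.43, -0.9, -2.63, -1.01, 1.44]]
20 30 0 [[-0.38, 0.35, -0.57, -1.9, -0.9, -2.23]]
20 30 1 [[-0.38, 0.35, -0.57, -1.9, -0.9, 0.92]]
30 6 0 [[-0.24, 0.19, -0.74, -2.46, -0.48, -2.02]]
30 6 1 [[-0.24, 0.19, -0.74, -2.46, -0.48, 1.12]]
30 30 0 [[-0.17, 0.19, -0.49, -1.63, -0.59, -2.68]]
30 30 1 [[-0.17, 0.19, -0.49, -1.63, -0.59, 0.46]]
36 30 1 [[0.02, 0.13, -0.46, -1.33, -0.41, 0.05]]
42 30 0 [[0.25, 0.11, -0.48, -0.91, -0.26, 2.65]]
42 30 1 [[0.25, 0.11, -0.48, -0.91, -0.26, -0.49]]
50 30 0 [[0.44, 0.11, -0.6, -0.31, -0.17, 1.94]]
50 30 1 [[0.44, 0.11, -0.6, -0.31, -0.17, -1.2]]
60 -20 0 [[0.54, 0.19, -0.85, 1.17, -0.43, -0.38]]
60 30 0 [[0.47, 0.14, -0.57, -0.07, -0.35, 1.68]]
60 30 1 [[0.47, 0.14, -0.57, -0.07, -0.35, -1.46]]
```

```bash
python3 - <<'E'
from kin import *
from h import SG,grasp
k,r=getk()
HG=np.array([.6195,.1138,.233])
for n,G in(("snap",SG),("hook",HG)):
 for al in(26,30,32,34,36,40,45,50,55):
  o=[]
  for psi in(0,6,12):
   R=grasp(al,psi)
   for d in([0,0,0],[-.1,0,.07],[0,-.06,.02]):
     o.append(len(ik(G+R[:,2]*.005+d,R,k,n=25))) 
  print(n,al,o)
R=grasp(30,6)
for G in(SG,SG+[-.1,0,.07],SG+[0,-.06,.02],HG,HG+[-.05,0,.03]):print([np.round(q,2).tolist() for q in ik(G+R[:,2]*.005,R,k,n=25)])
E
```

```text
snap 26 [1, 1, 1, 1, 1, 1, 1, 1, 1]
snap 30 [1, 1, 1, 1, 0, 1, 1, 0, 1]
snap 32 [1, 0, 1, 1, 0, 1, 1, 0, 1]
snap 34 [1, 0, 0, 1, 0, 0, 1, 0, 1]
snap 36 [1, 0, 0, 0, 0, 0, 0, 0, 0]
snap 40 [0, 0, 0, 0, 0, 0, 0, 0, 0]
snap 45 [0, 0, 0, 0, 0, 0, 0, 0, 0]
snap 50 [0, 0, 0, 0, 0, 0, 0, 0, 0]
snap 55 [0, 0, 0, 0, 0, 0, 0, 0, 0]
hook 26 [1, 0, 1, 1, 0, 1, 1, 0, 1]
hook 30 [1, 0, 0, 0, 0, 0, 0, 0, 0]
hook 32 [0, 0, 0, 0, 0, 0, 0, 0, 0]
hook 34 [0, 0, 0, 0, 0, 0, 0, 0, 0]
hook 36 [0, 0, 0, 0, 0, 0, 0, 0, 0]
hook 40 [0, 0, 0, 0, 0, 0, 0, 0, 0]
hook 45 [0, 0, 0, 0, 0, 0, 0, 0, 0]
hook 50 [0, 0, 0, 0, 0, 0, 0, 1, 0]
hook 55 [1, 1, 1, 1, 1, 1, 1, 1, 1]
[[-0.24, 0.16, -0.78, -2.46, -0.49, -2.01]]
[]
[[-0.24, 0.08, -0.64, -2.06, -0.34, -2.45]]
[]
[]
```

```bash
cat >> kin.py <<'E'
K=getk()[0]
def track(q,p1,R1,n=12):   # follow a straight move locally; returns end q, worst error mm, biggest joint step
    p0,R0=fk(q,K);d=Ro.from_matrix(R0.T@R1).as_rotvec();q=np.array(q);w=0;st=0
    for i in range(1,n+1):
        P=p0+(p1-p0)*i/n;R=R0@Ro.from_rotvec(d*i/n).as_matrix()
        f=lambda x:np.r_[(fk(x,K)[0]-P)*5,Ro.from_matrix(fk(x,K)[1].T@R).as_rotvec(),.002*(x-q)]
        r=least_squares(f,np.clip(q,LO+.011,HI-.011),bounds=(LO+.01,HI-.01));st=max(st,np.abs(r.x-q).max());q=r.x;w=max(w,np.linalg.norm(r.fun[:6])*200)
    return q,w,st
E
cat > plan.py <<'E'
from kin import *
from h import SG,grasp
import sys
HG=np.array([.6195,.1138,.233])
def run(q,W):
    for (p,al,psi) in W:
        R=grasp(al,psi);q,w,s=track(q,np.array(p),R);print(np.round(p,3),al,psi,np.round(q,2),'err %.1f step %.2f'%(w,s))
    return q
E
python3 - <<'E'
from plan import *
q=D[1][0]
al=22;R=grasp(al,5)
q=run(q,[((.5,.17,.36),75,10),((.5,.15,.34),75,40),((.48,.08,.32),45,40),((.48,.06,.28),22,30),(SG+R[:,2]*(.005-.13),22,5),(SG+R[:,2]*.005,22,5),(SG+R[:,2]*.005+[0,-.06,.02],22,5)])
print()
for al in (16,22,26):
  R=grasp(al,5);run(q,[(HG+R[:,2]*.005-.1*R[:,2],al,5),(HG+R[:,2]*.005,al,5),(HG+R[:,2]*.005+[0,0,.025],al,5),(HG+R[:,2]*.005+[-.06,0,.025],al,5)])
E
```

```text
[0.5  0.17 0.36] 75 10 [ 0.82 -0.12 -0.34  0.17 -1.14  0.87] err 0.0 step 0.29
[0.5  0.15 0.34] 75 40 [ 0.66 -0.11 -0.3  -0.01 -1.11  1.61] err 0.0 step 0.06
[0.48 0.08 0.32] 45 40 [ 0.32 -0.34 -0.56 -0.44 -0.66  2.2 ] err 0.0 step 0.13
[0.48 0.06 0.28] 22 30 [-0.14 -0.33 -0.64 -1.21 -0.59  3.02] err 18.8 step 0.13
[0.505 0.104 0.208] 22 5 [ 0.2  -0.23 -0.72 -1.53 -0.01  3.02] err 33.9 step 0.11
[0.625 0.114 0.159] 22 5 [ 0.18  0.07 -0.52 -1.52 -0.01  3.02] err 47.6 step 0.03
[0.625 0.054 0.179] 22 5 [ 0.11  0.03 -0.53 -1.47 -0.01  3.02] err 38.0 step 0.01

[0.529 0.106 0.259] 16 5 [ 0.2  -0.27 -0.68 -1.52 -0.01  3.02] err 37.0 step 0.03
[0.624 0.114 0.232] 16 5 [ 0.18 -0.04 -0.52 -1.51 -0.01  3.02] err 46.6 step 0.02
[0.624 0.114 0.257] 16 5 [ 0.18 -0.08 -0.52 -1.51 -0.01  3.02] err 40.2 step 0.00
[0.564 0.114 0.257] 16 5 [ 0.2  -0.19 -0.62 -1.52 -0.01  3.02] err 40.0 step 0.01
[0.532 0.106 0.269] 22 5 [ 0.2  -0.26 -0.67 -1.52 -0.01  3.02] err 24.3 step 0.02
[0.624 0.114 0.231] 22 5 [ 0.18 -0.03 -0.52 -1.52 -0.01  3.02] err 29.9 step 0.02
[0.624 0.114 0.256] 22 5 [ 0.18 -0.07 -0.52 -1.51 -0.01  3.02] err 25.3 step 0.00
[0.564 0.114 0.256] 22 5 [ 0.2  -0.18 -0.62 -1.52 -0.01  3.02] err 26.7 step 0.01
[0.534 0.106 0.275] 26 5 [ 0.19 -0.25 -0.66 -1.52 -0.01  3.02] err 25.1 step 0.02
[0.624 0.114 0.231] 26 5 [ 0.18 -0.03 -0.52 -1.52 -0.01  3.02] err 22.0 step 0.02
[0.624 0.114 0.256] 26 5 [ 0.18 -0.06 -0.52 -1.52 -0.01  3.02] err 20.6 step 0.00
[0.564 0.114 0.256] 26 5 [ 0.2  -0.17 -0.61 -1.53 -0.01  3.02] err 23.4 step 0.01
```

```bash
sed -i 's/\[np.sin(p),-np.cos(p),0\]/[-np.sin(p),np.cos(p),0]/' h.py; cat > t.py <<'E'
from plan import *
q=D[1][0]
al=22;R=grasp(al,5)
q=run(q,[((.5,.2,.38),80,60),((.5,.17,.36),75,30),((.48,.08,.32),45,40),((.48,.06,.28),22,30),(SG+R[:,2]*(.005-.13),22,5),(SG+R[:,2]*.005,22,5),(SG+R[:,2]*.005+[0,-.06,.02],22,5)])
print()
for al in (16,22,26):
  R=grasp(al,5);run(q,[(HG+R[:,2]*.005-.1*R[:,2],al,5),(HG+R[:,2]*.005,al,5),(HG+R[:,2]*.005+[0,0,.025],al,5),(HG+R[:,2]*.005+[-.06,0,.025],al,5)])
E
python3 t.py
```

```text
[0.5  0.2  0.38] 80 60 [ 0.7  -0.02 -0.1  -0.06 -1.33 -1.21] err 0.0 step 0.37
[0.5  0.17 0.36] 75 30 [ 0.74 -0.12 -0.3   0.06 -1.14 -1.81] err 0.0 step 0.05
[0.48 0.08 0.32] 45 40 [ 0.32 -0.34 -0.56 -0.44 -0.66 -0.94] err 0.0 step 0.19
[0.48 0.06 0.28] 22 30 [-0.43 -0.23 -0.65 -1.41 -0.88  0.24] err 0.0 step 0.13
[0.505 0.104 0.208] 22 5 [-0.4  -0.13 -0.99 -2.3  -0.62  1.02] err 0.0 step 0.14
[0.625 0.114 0.159] 22 5 [-0.33  0.32 -0.96 -2.65 -0.92  1.42] err 0.9 step 0.06
[0.625 0.054 0.179] 22 5 [-0.45  0.2  -0.85 -2.39 -0.77  1.2 ] err 0.0 step 0.02

[0.529 0.106 0.259] 16 5 [-0.39 -0.16 -0.96 -2.33 -0.65  1.02] err 0.0 step 0.04
[0.624 0.114 0.232] 16 5 [-0.33  0.16 -0.93 -2.6  -0.86  1.32] err 0.0 step 0.04
[0.624 0.114 0.257] 16 5 [-0.31  0.07 -0.88 -2.55 -0.73  1.22] err 0.0 step 0.01
[0.564 0.114 0.257] 16 5 [-0.36 -0.05 -0.95 -2.46 -0.72  1.15] err 0.0 step 0.01
[0.532 0.106 0.269] 22 5 [-0.13 -0.26 -0.77 -2.11 -0.23  0.63] err 0.0 step 0.07
[0.624 0.114 0.231] 22 5 [-0.26  0.05 -0.81 -2.49 -0.55  1.13] err 0.0 step 0.06
[0.624 0.114 0.256] 22 5 [-0.22 -0.02 -0.74 -2.39 -0.42  0.98] err 0.0 step 0.01
[0.564 0.114 0.256] 22 5 [-0.21 -0.15 -0.8  -2.3  -0.37  0.88] err 0.0 step 0.01
[0.534 0.106 0.275] 26 5 [ 0.07 -0.26 -0.68 -1.93 -0.01  0.37] err 7.4 step 0.22
[0.624 0.114 0.231] 26 5 [-0.17  0.   -0.7  -2.33 -0.33  0.91] err 0.0 step 0.09
[0.624 0.114 0.256] 26 5 [-0.06 -0.06 -0.6  -2.13 -0.15  0.62] err 0.0 step 0.03
[0.564 0.114 0.256] 26 5 [ 0.01 -0.17 -0.66 -2.01 -0.08  0.48] err 0.0 step 0.02
```

```bash
cat >> plan.py <<'E'
CL=np.array([.461,.2195,.004]);CR=np.array([.4485,.090,.004])
def lay(a,phi,al):   # object z (crown) along azimuth a tilted up phi; object x down
    a,f=np.radians([a,phi]);h=np.array([np.cos(a),np.sin(a),0]);Z=np.array([0,0,1.])
    oz=np.cos(f)*h+np.sin(f)*Z;ox=-np.cos(f)*Z+np.sin(f)*h
    return np.c_[ox,np.cross(oz,ox),oz]@grasp(al,0)
def links(q):
    F=rz(q[0])@(np.array([0,0,K[1]])+ry(q[1])@[0,0,K[2]]);E=F.copy()
    F=F+rz(q[0])@ry(q[1]-q[2])@[K[3],0,0];p,R=fk(q,K);return E,F,p-R[:,2]*K[5]
E
python3 - <<'E'
from plan import *
al=26;psi=8;R=grasp(al,psi)
q=[-.43,-.23,-.65,-1.41,-.88,.24]
q=run(q,[(SG+R[:,2]*(.005-.13),al,psi),(SG+R[:,2]*.005,al,psi),(SG+R[:,2]*.005+[0.003,-.06,.02],al,psi),(SG+R[:,2]*.005+[-.12,-.06,.04],al,psi)])
for Cn,Cc in(('L',CL),('R',CR)):
  for a in range(-180,180,30):
    Rl=lay(a,8,al);h=np.array([np.cos(np.radians(a)),np.sin(np.radians(a)),0])
    p=Cc-.012*h+[0,0,.010]+Rl[:,2]*.005
    q1,w,s=track(q,p+[0,0,.12],Rl,30);q2,w2,s2=track(q1,p,Rl)
    if w+w2<2:print(Cn,a,np.round(q1,2),np.round(q2,2),round(s,2),[np.round(x,2).tolist() for x in links(q2)])
E
```

```text
[0.509 0.098 0.216] 26 8 [-0.17 -0.2  -0.81 -2.   -0.3   0.58] err 0.0 step 0.12
[0.624 0.114 0.159] 26 8 [-0.31  0.22 -0.84 -2.47 -0.67  1.22] err 0.0 step 0.08
[0.627 0.054 0.179] 26 8 [-0.36  0.13 -0.71 -2.17 -0.55  0.91] err 0.0 step 0.03
[0.504 0.054 0.199] 26 8 [-0.34 -0.16 -0.83 -1.9  -0.46  0.59] err 0.0 step 0.04
```

```bash
python3 - <<'E'
from plan import *
al=26
for Cn,Cc in(('L',CL),('R',CR)):
  for a in range(-180,180,30):
    for phi in(8,30):
      Rl=lay(a,phi,al);h=np.array([np.cos(np.radians(a)),np.sin(np.radians(a)),0])
      p=Cc-.012*h+[0,0,.010]+Rl[:,2]*.005
      for q2 in ik(p,Rl,K,n=12):print(Cn,a,phi,np.round(q2,2),[np.round(x,2).tolist() for x in links(q2)[1:]])
E
```

```text
L -180 30 [ 0.77  0.39 -0.5  -0.07 -0.73  0.85] [[0.37, 0.36, 0.4], [0.5, 0.22, 0.39]]
L -150 30 [ 0.81  0.4  -0.51 -0.03 -0.73  1.31] [[0.36, 0.37, 0.39], [0.49, 0.24, 0.39]]
L -120 8 [ 0.75  0.27 -0.68 -0.28 -0.33  2.12] [[0.32, 0.29, 0.4], [0.41, 0.13, 0.37]]
L -120 30 [ 0.85  0.39 -0.54  0.02 -0.71  1.76] [[0.33, 0.38, 0.38], [0.48, 0.25, 0.39]]
L -90 8 [ 0.62  0.33 -0.5  -0.46 -0.6   2.89] [[0.41, 0.29, 0.43], [0.46, 0.12, 0.37]]
L -90 30 [ 0.88  0.37 -0.6   0.07 -0.66  2.2 ] [[0.31, 0.37, 0.38], [0.46, 0.26, 0.39]]
L -60 8 [ 0.58  0.39 -0.4  -0.44 -0.81 -2.89] [[0.47, 0.31, 0.43], [0.51, 0.13, 0.37]]
L -60 30 [ 0.9   0.35 -0.66  0.12 -0.6   2.67] [[0.28, 0.36, 0.37], [0.44, 0.25, 0.39]]
L -30 8 [ 0.61  0.45 -0.33 -0.35 -0.96 -2.48] [[0.48, 0.34, 0.42], [0.55, 0.17, 0.37]]
L 0 8 [ 0.68  0.49 -0.31 -0.23 -1.03 -2.11] [[0.47, 0.38, 0.4], [0.56, 0.22, 0.37]]
L 0 30 [ 0.89  0.3  -0.73  0.11 -0.5  -2.56] [[0.26, 0.32, 0.38], [0.42, 0.22, 0.39]]
L 30 8 [ 0.77  0.5  -0.35 -0.09 -1.03 -1.76] [[0.43, 0.42, 0.38], [0.55, 0.27, 0.37]]
L 30 30 [ 0.86  0.3  -0.71  0.05 -0.5  -1.94] [[0.28, 0
[... 1582 characters left out ...]
.09, 0.39]]
R 30 8 [ 0.61  0.43 -0.5  -0.03 -0.95 -1.63] [[0.43, 0.3, 0.37], [0.54, 0.14, 0.37]]
R 30 30 [ 0.64  0.23 -0.81  0.02 -0.46 -1.7 ] [[0.3, 0.22, 0.38], [0.42, 0.07, 0.39]]
R 60 8 [ 0.71  0.4  -0.63  0.14 -0.84 -1.34] [[0.36, 0.31, 0.36], [0.5, 0.18, 0.37]]
R 60 30 [ 0.59  0.25 -0.75 -0.06 -0.51 -1.06] [[0.33, 0.22, 0.39], [0.43, 0.06, 0.39]]
R 90 8 [ 0.78  0.35 -0.81  0.36 -0.68 -1.09] [[0.28, 0.28, 0.34], [0.45, 0.19, 0.37]]
R 90 30 [ 0.55  0.27 -0.69 -0.11 -0.57 -0.46] [[0.36, 0.22, 0.4], [0.45, 0.05, 0.39]]
R 120 30 [ 0.54  0.3  -0.64 -0.12 -0.63  0.08] [[0.39, 0.23, 0.4], [0.47, 0.06, 0.39]]
R 150 30 [ 0.55  0.32 -0.62 -0.1  -0.67  0.58] [[0.39, 0.24, 0.4], [0.48, 0.07, 0.39]]
```

```bash
cat > t2.py <<'E'
from plan import *
al=26;psi=8;R=grasp(al,psi)
q=[-.36,.13,-.71,-2.17,-.55,.91]
a=112;h=np.array([np.cos(np.radians(a)),np.sin(np.radians(a)),0]);Rl=lay(a,8,al)
p=CL-.012*h+[0,0,.010]+Rl[:,2]*.005
q=run(q,[(SG+R[:,2]*.005+[-.10,-.06,.04],al,psi),((.48,.05,.27),26,35),((.47,.08,.30),50,45),((.47,.15,.30),80,80),(p+[0,0,.12],98+al-8-8,a),(p,90+al-8,a)])
print('R')
al=20;q=[-.3,.1,-.82,-2.5,-.62,1.18];R=grasp(al,6);a=78;h=np.array([np.cos(np.radians(a)),np.sin(np.radians(a)),0]);Rl=lay(a,10,al)
p=CR-.035*h+[0,0,.022]+Rl[:,2]*.005
run(q,[(HG+R[:,2]*.005,al,6),(HG+R[:,2]*.005+[0,0,.025],al,6),(HG+R[:,2]*.005+[-.08,0,.025],al,6),((.48,.05,.27),26,35),((.46,.07,.30),50,45),((.46,.08,.30),80,65),(p+[0,0,.12],90+al-10,a),(p,90+al-10,a)])
E
python3 t2.py
```

```text
[0.524 0.054 0.199] 26 8 [-0.34 -0.12 -0.8  -1.95 -0.47  0.64] err 0.0 step 0.03
[0.48 0.05 0.27] 26 35 [-0.41 -0.18 -0.59 -1.3  -0.92  0.19] err 0.0 step 0.11
[0.47 0.08 0.3 ] 50 45 [ 0.28 -0.29 -0.51 -0.46 -0.77 -0.83] err 0.0 step 0.10
[0.47 0.15 0.3 ] 80 80 [ 0.6  -0.03 -0.26 -0.13 -1.23 -0.74] err 0.0 step 0.04
[0.466 0.207 0.129] 108 112 [ 0.99  0.22 -0.59  0.31 -0.96 -0.82] err 0.0 step 0.04
[0.466 0.207 0.009] 108 112 [ 0.98  0.39 -0.74  0.43 -0.66 -0.96] err 0.0 step 0.03
R
[0.624 0.114 0.231] 20 6 [-0.29  0.08 -0.84 -2.49 -0.64  1.16] err 0.0 step 0.00
[0.624 0.114 0.256] 20 6 [-0.25 -0.   -0.77 -2.41 -0.52  1.04] err 0.0 step 0.01
[0.544 0.114 0.256] 20 6 [-0.26 -0.17 -0.86 -2.28 -0.46  0.89] err 0.0 step 0.02
[0.48 0.05 0.27] 26 35 [-0.41 -0.18 -0.59 -1.3  -0.92  0.19] err 0.0 step 0.17
[0.46 0.07 0.3 ] 50 45 [ 0.25 -0.31 -0.52 -0.48 -0.79 -0.8 ] err 0.0 step 0.10
[0.46 0.08 0.3 ] 80 65 [ 0.5  -0.1  -0.32 -0.11 -1.2  -0.91] err 0.0 step 0.05
[0.441 0.055 0.141] 100 78 [ 0.67  0.1  -0.61  0.13 -1.   -0.96] err 0.0 step 0.02
[0.441 0.055 0.021] 100 78 [ 0.67  0.28 -0.76  0.18 -0.67 -1.03] err 0.0 step 0.03
```

```bash
cat >> plan.py <<'E'
from h import go,st,arm
def way(W):
    for p,al,psi in W:go(p,grasp(al,psi))
E
python3 - <<'E'
from plan import *
way([((.5,.2,.38),80,60),((.5,.17,.36),75,30)])
E
```

```text
d [-1.93  0.78 -5.46] w [-45.4 -34.5 120.9]
d [-3.68  3.76 -4.42] w [-49.3 -19.5 150.6]
```

```bash
python3 -m crank '[{"dx":-2,"dy":0.8,"dz":-5.5,"wx":-4.5,"wy":-3.4,"wz":12},{"dx":-2,"dy":0.8,"dz":-5.5,"wx":-9,"wy":-7,"wz":24},{"dx":-2,"dy":0.8,"dz":-5.5,"wx":-13,"wy":-10,"wz":36},{"dx":-2,"dy":0.8,"dz":-5.5,"wx":-18,"wy":-14,"wz":48},{"dx":-2,"dy":0.8,"dz":-5.5,"wx":-22.7,"wy":-17,"wz":60},{"dx":-2,"dy":0.8,"dz":-5.5,"wx":-27,"wy":-20.5,"wz":72},{"dx":-2,"dy":0.8,"dz":-5.5,"wx":-31,"wy":-24,"wz":83},{"dx":-2,"dy":0.8,"dz":-5.5,"wx":-35,"wy":-27,"wz":94},{"dx":-2,"dy":0.8,"dz":-5.5,"wx":-40,"wy":-30.5,"wz":105},{"dx":-2,"dy":0.8,"dz":-5.5,"wx":-45.4,"wy":-34.5,"wz":121}]'; python3 - <<'E'
from plan import *
st();way([((.48,.08,.32),45,40),((.48,.06,.28),24,30)])
E
```

```text
t: 4.2
eef_pos: [0.4991, 0.2008, 0.378]
ee_rot: [-2.905, -0.047, -1.583]
force: [-0.2, -0.4, 0.4]
width: 0.0874
gripper_force: 0.0
{'t': 4.2, 'q': [0.9031, -0.06, -0.2691, 0.226, -1.2599, -0.9678], 'eef_pos': [0.4991, 0.2008, 0.378], 'ee_rot': [-2.9053, -0.0469, -1.5827], 'force': [-0.1627, -0.3619, 0.3601], 'width': 0.0874, 'gripper_force': 0.0}
d [11.81  3.2   5.77] w [  6.2 -38.6  52. ]
d [13.62  4.13  9.75] w [ 21.8 -54.9  59.8]
```

```bash
python3 -m crank '[{"dx":11.8,"dy":3.2,"dz":5.8,"wx":6.2,"wy":-38.6,"wz":52},{"dx":11.8,"dy":3.2,"dz":5.8,"wx":6.2,"wy":-38.6,"wz":52},{"dx":11.8,"dy":3.2,"dz":5.8,"wx":6.2,"wy":-38.6,"wz":52},{"dx":11.8,"dy":3.2,"dz":5.8,"wx":6.2,"wy":-38.6,"wz":52},{"dx":11.8,"dy":3.2,"dz":5.8,"wx":6.2,"wy":-38.6,"wz":52},{"dx":11.8,"dy":3.2,"dz":5.8,"wx":6.2,"wy":-38.6,"wz":52},{"dx":11.8,"dy":3.2,"dz":5.8,"wx":6.2,"wy":-38.6,"wz":52},{"dx":13.6,"dy":4.1,"dz":9.8,"wx":21.8,"wy":-54.9,"wz":59.8},{"dx":13.6,"dy":4.1,"dz":9.8,"wx":21.8,"wy":-54.9,"wz":59.8},{"dx":13.6,"dy":4.1,"dz":9.8,"wx":21.8,"wy":-54.9,"wz":59.8}]'; python3 - <<'E'
from plan import *
R=grasp(26,8)
st();way([((.48,.06,.28),26,30),(SG+R[:,2]*(.005-.13),26,8)])
E
```

```text
t: 5.45
eef_pos: [0.4729, 0.0631, 0.2734]
ee_rot: [3.124, 1.045, -2.565]
force: [-2.4, 0.0, -3.2]
width: 0.0881
gripper_force: 0.0
{'t': 5.45, 'q': [-0.1969, -0.2685, -0.5988, -1.1474, -0.7433, -0.0875], 'eef_pos': [0.4729, 0.0631, 0.2734], 'ee_rot': [3.1238, 1.045, -2.565], 'force': [-2.4092, 0.002, -3.229], 'width': 0.0881, 'gripper_force': 0.0}
d [-0.78 -0.65  0.02] w [ 3.7 -4.1  1.4]
d [2.52 0.86 7.16] w [23.1 -4.2 11.8]
```

```bash
python3 -m crank '[{"dx":0.5,"dy":0.2,"dz":1.5,"wx":6,"wy":-3,"wz":3},{"dx":1.2,"dy":0.4,"dz":3,"wx":12,"wy":-4.2,"wz":6},{"dx":2,"dy":0.7,"dz":5,"wx":18,"wy":-4.2,"wz":9},{"dx":2.5,"dy":0.9,"dz":7.2,"wx":23,"wy":-4.2,"wz":11.8},{"dx":2.5,"dy":0.9,"dz":7.2,"wx":23,"wy":-4.2,"wz":11.8},{"dx":2.5,"dy":0.9,"dz":7.2,"wx":23,"wy":-4.2,"wz":11.8},{"dx":2.5,"dy":0.9,"dz":7.2,"wx":23,"wy":-4.2,"wz":11.8},{"dx":2.5,"dy":0.9,"dz":7.2,"wx":23,"wy":-4.2,"wz":11.8},{"dx":2.5,"dy":0.9,"dz":7.2,"wx":23,"wy":-4.2,"wz":11.8},{"dx":2.5,"dy":0.9,"dz":7.2,"wx":23,"wy":-4.2,"wz":11.8}]'; python3 - <<'E'
from plan import *
import cv2
st()
for c in("scene","top"):
  im=arm.grab_frame(c);cv2.imwrite(f"pics/{c}1.png",im[:,:,::-1])
  for n in("snap_hook","snap_nose","snap_grip","eye_rod","hook_grip"):
    print(c,n,[(np.round(d['centre'],4).tolist(),round(d['confidence'],2)) for d in arm.mark_of(c,n)[:1]])
R=grasp(26,8);way([(SG+R[:,2]*(.005-.13),26,8),(SG+R[:,2]*(.005),26,8)])
E
```

```text
t: 6.7
eef_pos: [0.5086, 0.0984, 0.2158]
ee_rot: [3.134, 1.115, -3.01]
force: [-0.4, 0.4, 0.2]
width: 0.0878
gripper_force: 0.0
{'t': 6.7, 'q': [-0.1593, -0.2055, -0.8018, -1.9875, -0.2941, 0.5645], 'eef_pos': [0.5086, 0.0984, 0.2158], 'ee_rot': [3.1337, 1.1148, -3.0099], 'force': [-0.3833, 0.3588, 0.1943], 'width': 0.0878, 'gripper_force': 0.0}
scene snap_hook [([0.6191, 0.1318, 0.2192], 0.71)]
scene snap_nose [([0.6194, 0.1322, 0.2222], 0.51)]
scene snap_grip [([0.6185, 0.1179, 0.1628], 0.77)]
scene eye_rod [([0.6193, 0.1141, 0.2262], 0.77)]
scene hook_grip [([0.6178, 0.1116, 0.2373], 0.67)]
top snap_hook [([0.6247, 0.1188, 0.1758], 0.73)]
top snap_nose [([0.6182, 0.1317, 0.2178], 0.54)]
top snap_grip [([0.619, 0.1134, 0.1611], 0.64)]
top eye_rod [([0.6254, 0.1098, 0.2329], 0.49)]
top hook_grip [([0.6204, 0.1173, 0.2319], 0.46)]
d [-0.03 -0.   -0.01] w [ 0.  -0.2 -0.2]
d [-7.000e-02 -1.000e-02  1.299e+01] w [ 0.  -0.2 -0.2]
```

View pics/scene1.png

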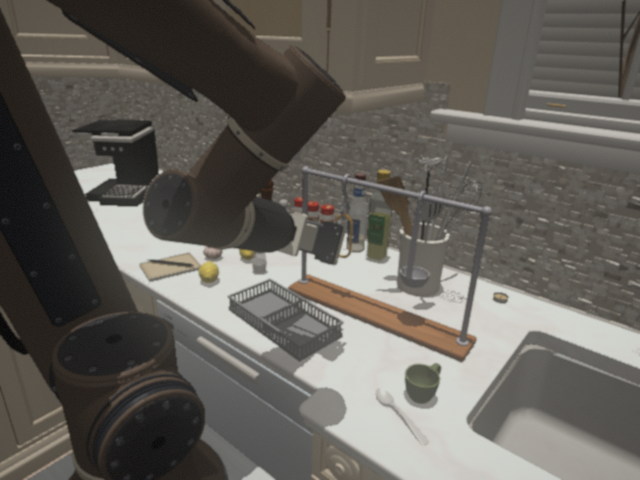

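The gripper is at (320,240) in front of the snap hook, with a clear line in. I'll go in and squeeze.

```bash
python3 -m crank '[{"dy":0.07,"dz":2},{"dy":0.07,"dz":4},{"dy":0.07,"dz":6},{"dy":0.07,"dz":8},{"dy":0.07,"dz":10},{"dy":0.07,"dz":11.5},{"dy":0.07,"dz":12.5},{"dy":0.07,"dz":13},{"dy":0.07,"dz":13},{"dy":0.07,"dz":13}]'; python3 - <<'E'
from plan import *
import cv2
st()
c=arm.grab_frame("scene");t=arm.grab_frame("top")
f=lambda im,u,v,n:cv2.resize(im[v-n:v+n,u-n:u+n,::-1],(390,390),interpolation=cv2.INTER_CUBIC)
cv2.imwrite("pics/crop2.png",np.hstack([f(c,345,220,48),f(t,332,205,40)]))
E
```

```text
{'t': 7.3, 'q': [-0.16, -0.2049, -0.8021, -1.9881, -0.2942, 0.565], 'eef_pos': [0.5087, 0.0982, 0.2155], 'ee_rot': [3.1328, 1.1142, -3.0115], 'force': [-0.7809, -0.2118, 0.1717], 'width': 0.0873, 'gripper_force': 0.0}$[0]: bad value
```

View pics/crop2.png

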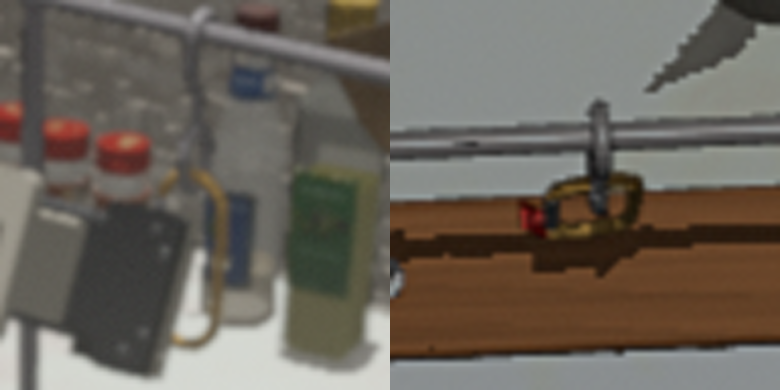

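The row was refused, probably because of the second decimal, so nothing moved. I'll resend with one decimal.

```bash
python3 -m crank '[{"dy":0.1,"dz":2},{"dy":0.1,"dz":4},{"dy":0.1,"dz":6},{"dy":0.1,"dz":8},{"dy":0.1,"dz":10},{"dy":0.1,"dz":11.5},{"dy":0.1,"dz":12.5},{"dy":0.1,"dz":13},{"dy":0.1,"dz":13},{"dy":0.1,"dz":13}]'; python3 - <<'E'
from plan import *
import cv2
st()
c=arm.grab_frame("scene");t=arm.grab_frame("top")
f=lambda im,u,v,n:cv2.resize(im[v-n:v+n,u-n:u+n,::-1],(390,390),interpolation=cv2.INTER_CUBIC)
cv2.imwrite("pics/crop3.png",np.hstack([f(c,345,220,48),f(t,332,205,40)]))
E
```

```text
{'t': 7.4, 'q': [-0.16, -0.205, -0.802, -1.9881, -0.2942, 0.5651], 'eef_pos': [0.5087, 0.0982, 0.2155], 'ee_rot': [3.133, 1.1142, -3.0114], 'force': [-0.3346, -0.1534, 0.4232], 'width': 0.0879, 'gripper_force': 0.0}$[0]: bad value
```

View pics/crop3.png

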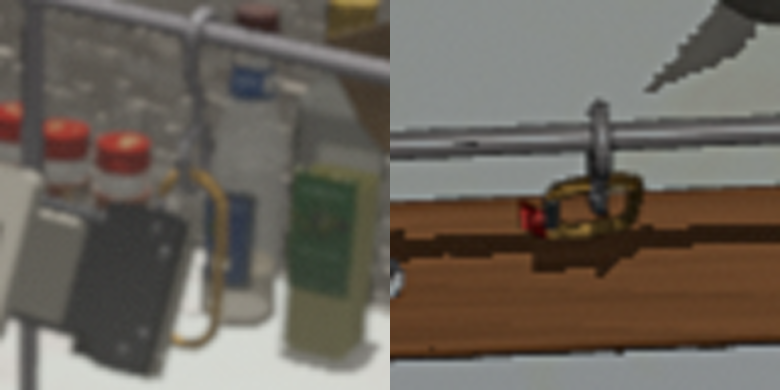

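It seems every row needs all six keys.

```bash
python3 -m crank '[{"dx":0,"dy":0.1,"dz":2,"wx":0,"wy":0,"wz":0},{"dx":0,"dy":0.1,"dz":4,"wx":0,"wy":0,"wz":0},{"dx":0,"dy":0.1,"dz":6,"wx":0,"wy":0,"wz":0},{"dx":0,"dy":0.1,"dz":8,"wx":0,"wy":0,"wz":0},{"dx":0,"dy":0.1,"dz":10,"wx":0,"wy":0,"wz":0},{"dx":0,"dy":0.1,"dz":11.5,"wx":0,"wy":0,"wz":0},{"dx":0,"dy":0.1,"dz":12.5,"wx":0,"wy":0,"wz":0},{"dx":0,"dy":0.1,"dz":13,"wx":0,"wy":0,"wz":0},{"dx":0,"dy":0.1,"dz":13,"wx":0,"wy":0,"wz":0},{"dx":0,"dy":0.1,"dz":13,"wx":0,"wy":0,"wz":0}]' && python3 - <<'E'
from plan import *
import cv2
st()
c=arm.grab_frame("scene");t=arm.grab_frame("top")
f=lambda im,u,v,n:cv2.resize(im[v-n:v+n,u-n:u+n,::-1],(390,390),interpolation=cv2.INTER_CUBIC)
cv2.imwrite("pics/crop4.png",np.hstack([f(c,345,220,48),f(t,332,205,40)]))
for c in("scene","top"):
  for n in("snap_hook","snap_nose","eye_rod"):
    print(c,n,[(np.round(d['centre'],4).tolist(),round(d['confidence'],2)) for d in arm.mark_of(c,n)[:1]])
E
```

```text
t: 8.75
eef_pos: [0.6238, 0.1156, 0.1586]
ee_rot: [3.134, 1.115, -3.01]
force: [0.1, 0.1, 0.2]
width: 0.0877
gripper_force: 0.0
{'t': 8.75, 'q': [-0.3016, 0.2143, -0.8382, -2.4741, -0.6687, 1.2183], 'eef_pos': [0.6238, 0.1156, 0.1586], 'ee_rot': [3.1336, 1.1147, -3.0104], 'force': [0.0916, 0.1136, 0.1741], 'width': 0.0877, 'gripper_force': 0.0}
scene snap_hook []
scene snap_nose []
scene eye_rod []
top snap_hook [([0.625, 0.1192, 0.1787], 0.46)]
top snap_nose [([0.6142, 0.1321, 0.2166], 0.47)]
top eye_rod [([0.6192, 0.1165, 0.3163], 0.73)]
```

Nothing has been touched yet (force about 0). Next I'll close with 25 N.

```bash
python3 -m crank '[{"dx":0,"dy":0,"dz":0,"wx":0,"wy":0,"wz":0},{"dx":0,"dy":0,"dz":0,"wx":0,"wy":0,"wz":0},{"dx":0,"dy":0,"dz":0,"wx":0,"wy":0,"wz":0},{"dx":0,"dy":0,"dz":0,"wx":0,"wy":0,"wz":0},{"dx":0,"dy":0,"dz":0,"wx":0,"wy":0,"wz":0},{"dx":0,"dy":0,"dz":0,"wx":0,"wy":0,"wz":0},{"dx":0,"dy":0,"dz":0,"wx":0,"wy":0,"wz":0},{"dx":0,"dy":0,"dz":0,"wx":0,"wy":0,"wz":0},{"dx":0,"dy":0,"dz":0,"wx":0,"wy":0,"wz":0},{"dx":0,"dy":0,"dz":0,"wx":0,"wy":0,"wz":0}]' 4 25 && python3 - <<'E'
from plan import *
import cv2
st()
c=arm.grab_frame("scene");t=arm.grab_frame("top")
f=lambda im,u,v,n:cv2.resize(im[v-n:v+n,u-n:u+n,::-1],(390,390),interpolation=cv2.INTER_CUBIC)
cv2.imwrite("pics/crop5.png",np.hstack([f(c,345,220,48),f(t,332,205,32)]))
for c in("scene","top"):
  for n in("snap_hook","snap_nose","eye_rod"):
    print(c,n,[(np.round(d['centre'],4).tolist(),round(d['confidence'],2)) for d in arm.mark_of(c,n)[:1]])
E
```

```text
t: 10.4
eef_pos: [0.6245, 0.1154, 0.1587]
ee_rot: [3.133, 1.115, -3.011]
force: [-0.5, -0.4, 5.8]
width: 0.0468
gripper_force: 25.0
{'t': 10.4, 'q': [-0.3018, 0.2153, -0.8376, -2.4749, -0.6696, 1.2187], 'eef_pos': [0.6245, 0.1154, 0.1587], 'ee_rot': [3.1331, 1.1154, -3.0113], 'force': [-0.4634, -0.3716, 5.7891], 'width': 0.0468, 'gripper_force': 24.9693}
scene snap_hook [([0.453, 0.1527, 0.0031], 0.39)]
scene snap_nose [([0.4479, 0.0953, 0.0028], 0.56)]
scene eye_rod [([0.6261, 0.0136, 0.0013], 0.26)]
top snap_hook [([0.6266, 0.1194, 0.1777], 0.67)]
top snap_nose [([0.614, 0.138, 0.2145], 0.62)]
top eye_rod [([0.6221, 0.1223, 0.2311], 0.66)]
```

View pics/crop5.png

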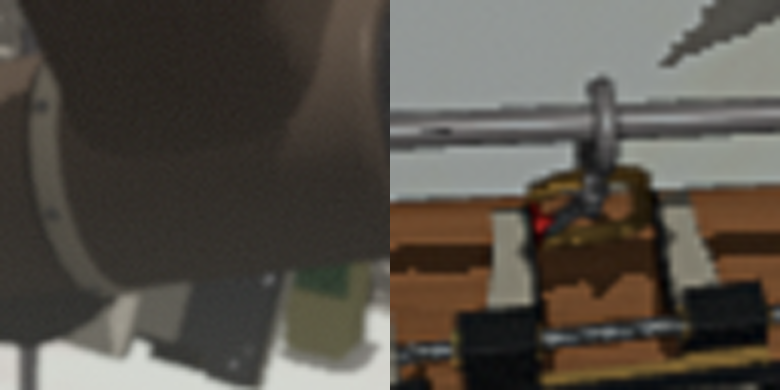

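The crop shows both pads closed on the snap hook, with the red tab flush at (540,225) and the gate end turned inward at (575,210). The eye rod is centred at about (598,200). The width of 46.8 mm also says the gate is open. Next I'll raise it 12 mm and shift 8.5 mm to bring the rod into the mouth.

```bash
python3 -m crank '[{"dx":-0.3,"dy":0,"dz":-0.15,"wx":0,"wy":0,"wz":0},{"dx":-0.5,"dy":-0.1,"dz":-0.25,"wx":0,"wy":0,"wz":0},{"dx":-0.7,"dy":-0.3,"dz":-0.35,"wx":0,"wy":0,"wz":0},{"dx":-0.9,"dy":-0.5,"dz":-0.45,"wx":0,"wy":0,"wz":0},{"dx":-1.0,"dy":-0.7,"dz":-0.5,"wx":0,"wy":0,"wz":0},{"dx":-1.1,"dy":-0.85,"dz":-0.55,"wx":0,"wy":0,"wz":0},{"dx":-1.1,"dy":-0.85,"dz":-0.55,"wx":0,"wy":0,"wz":0},{"dx":-1.1,"dy":-0.85,"dz":-0.55,"wx":0,"wy":0,"wz":0},{"dx":-1.1,"dy":-0.85,"dz":-0.55,"wx":0,"wy":0,"wz":0},{"dx":-1.1,"dy":-0.85,"dz":-0.55,"wx":0,"wy":0,"wz":0}]' && python3 - <<'E'
from plan import *
import cv2
st()
t=arm.grab_frame("top")
f=lambda im,u,v,n:cv2.resize(im[v-n:v+n,u-n:u+n,::-1],(500,500),interpolation=cv2.INTER_CUBIC)
cv2.imwrite("pics/crop6.png",f(t,332,205,28))
for c in("top",):
  for n in("snap_hook","snap_nose","eye_rod","eye_centre","crook_tip"):
    print(c,n,[(np.round(d['centre'],4).tolist(),round(d['confidence'],2)) for d in arm.mark_of(c,n)[:1]])
E
```

```text
t: 12.05
eef_pos: [0.6251, 0.107, 0.1704]
ee_rot: [3.133, 1.114, -3.011]
force: [0.3, 0.6, 0.1]
width: 0.0466
gripper_force: 24.9
{'t': 12.05, 'q': [-0.2975, 0.1693, -0.7963, -2.4031, -0.6003, 1.1256], 'eef_pos': [0.6251, 0.107, 0.1704], 'ee_rot': [3.1327, 1.1141, -3.0115], 'force': [0.2582, 0.5894, 0.0841], 'width': 0.0466, 'gripper_force': 24.9172}
top snap_hook [([0.628, 0.1106, 0.1916], 0.62)]
top snap_nose [([0.6163, 0.1263, 0.2293], 0.43)]
top eye_rod [([0.6216, 0.1072, 0.2333], 0.55)]
top eye_centre [([0.6293, 0.1133, 0.308], 0.59)]
top crook_tip [([0.6296, 0.1124, 0.3057], 0.61)]
```

View pics/crop6.png

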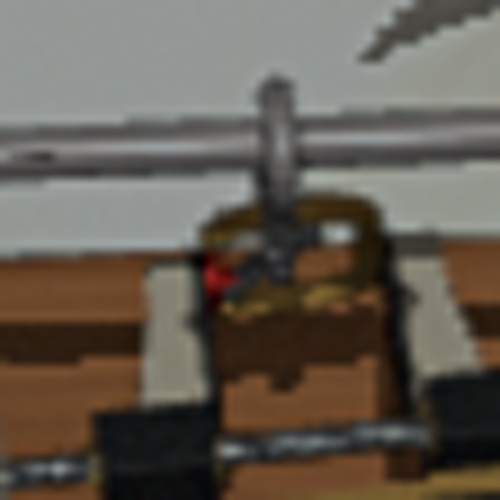

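Force is near zero. The eye rod, at column 278, sits left of the mid-pad at 302 and right of the tab, so it is in the mouth. Next I'll rise and slide out under the nose.

```bash
python3 -m crank '[{"dx":-0.2,"dy":-0.1,"dz":-0.1,"wx":0,"wy":0,"wz":0},{"dx":-0.4,"dy":-0.3,"dz":-0.2,"wx":0,"wy":0,"wz":0},{"dx":-0.6,"dy":-0.7,"dz":-0.3,"wx":0,"wy":0,"wz":0},{"dx":-0.65,"dy":-1.1,"dz":-0.31,"wx":0,"wy":0,"wz":0},{"dx":-0.65,"dy":-1.6,"dz":-0.31,"wx":0,"wy":0,"wz":0},{"dx":-0.65,"dy":-2.1,"dz":-0.31,"wx":0,"wy":0,"wz":0},{"dx":-0.65,"dy":-2.7,"dz":-0.31,"wx":0,"wy":0,"wz":0},{"dx":-0.65,"dy":-3.5,"dz":-0.31,"wx":0,"wy":0,"wz":0},{"dx":-0.65,"dy":-4.3,"dz":-0.31,"wx":0,"wy":0,"wz":0},{"dx":-0.65,"dy":-4.8,"dz":-0.31,"wx":0,"wy":0,"wz":0}]' && python3 - <<'E'
from plan import *
st()
for c in("top","scene"):
  arm.grab_frame(c)
  for n in("snap_hook","snap_nose","eye_rod","rail_hook","crook_tip"):
    print(c,n,[(np.round(d['centre'],4).tolist(),round(d['confidence'],2)) for d in arm.mark_of(c,n)[:1]])
E
```

```text
t: 13.6
eef_pos: [0.6321, 0.0588, 0.1776]
ee_rot: [3.133, 1.114, -3.011]
force: [0.3, 0.2, -1.1]
width: 0.0468
gripper_force: 24.9
{'t': 13.6, 'q': [-0.3478, 0.1395, -0.7064, -2.193, -0.5438, 0.923], 'eef_pos': [0.6321, 0.0588, 0.1776], 'ee_rot': [3.1333, 1.1144, -3.0112], 'force': [0.2937, 0.1748, -1.086], 'width': 0.0468, 'gripper_force': 24.9152}
top snap_hook [([0.6306, 0.0646, 0.1972], 0.53)]
top snap_nose [([0.5962, 0.3809, 0.0029], 0.7)]
top eye_rod [([0.6224, 0.1086, 0.2327], 0.43)]
top rail_hook [([0.6192, 0.119, 0.3187], 0.57)]
top crook_tip [([0.6308, 0.1147, 0.3089], 0.58)]
scene snap_hook [([0.6296, 0.0583, 0.2014], 0.4)]
scene snap_nose [([0.6273, 0.0837, 0.2395], 0.51)]
scene eye_rod []
scene rail_hook []
scene crook_tip []
```

They are parted: the snap hook is at y 0.06, the eye stays at 0.11, and the tool carries about 1 N. Now I'll back off towards the basket.

```bash
python3 - <<'E'
from plan import *
way([((.53,.056,.2),26,8),((.48,.05,.27),26,35),((.47,.08,.30),50,45)])
q=run(arm.get_state()['q'],[((.53,.056,.2),26,8),((.48,.05,.27),26,35),((.47,.08,.30),50,45)])
E
```

```text
d [  2.45   1.06 -10.09] w [ 0.  -0.2 -0.2]
d [ -1.62   1.18 -17.69] w [-24.2  -0.1 -12.1]
d [ -4.04   4.3  -19.53] w [-29.3  23.1 -23.2]
[0.53  0.056 0.2  ] 26 8 [-0.34 -0.11 -0.8  -1.96 -0.46  0.65] err 0.0 step 0.03
[0.48 0.05 0.27] 26 35 [-0.41 -0.18 -0.59 -1.3  -0.92  0.19] err 0.0 step 0.11
[0.47 0.08 0.3 ] 50 45 [ 0.28 -0.29 -0.51 -0.46 -0.77 -0.83] err 0.0 step 0.10
```

```bash
python3 -m crank '[{"dx":0.5,"dy":0.2,"dz":-2,"wx":0,"wy":0,"wz":0},{"dx":1,"dy":0.5,"dz":-5,"wx":0,"wy":0,"wz":0},{"dx":2,"dy":0.8,"dz":-8,"wx":0,"wy":0,"wz":0},{"dx":1.4,"dy":1.1,"dz":-11.5,"wx":-5,"wy":0,"wz":-2.4},{"dx":0,"dy":1.1,"dz":-14,"wx":-12,"wy":0,"wz":-6},{"dx":-1,"dy":1.2,"dz":-16.5,"wx":-19,"wy":0,"wz":-9.5},{"dx":-1.6,"dy":1.2,"dz":-17.7,"wx":-24,"wy":0,"wz":-12},{"dx":-2.4,"dy":2.2,"dz":-18.3,"wx":-26,"wy":7,"wz":-15.5},{"dx":-3.2,"dy":3.3,"dz":-18.9,"wx":-28,"wy":15,"wz":-19.5},{"dx":-4,"dy":4.3,"dz":-19.5,"wx":-29.3,"wy":23,"wz":-23}]' && python3 - <<'E'
from plan import *
st();al=26
a=112;h=np.array([np.cos(np.radians(a)),np.sin(np.radians(a)),0]);Rl=lay(a,8,al)
p=CL-.012*h+[0,0,.010]+Rl[:,2]*.005
W=[((.47,.15,.30),80,80),(p+[0,0,.12],108,112)]
way(W);run(arm.get_state()['q'],W)
E
```

```text
t: 15.45
eef_pos: [0.4643, 0.0728, 0.2864]
ee_rot: [3.12, 0.773, -2.398]
force: [-0.9, -1.6, -3.4]
width: 0.0467
gripper_force: 24.9
{'t': 15.45, 'q': [0.1663, -0.287, -0.5278, -0.6207, -0.7567, -0.6508], 'eef_pos': [0.4643, 0.0728, 0.2864], 'ee_rot': [3.1201, 0.7729, -2.3975], 'force': [-0.8784, -1.6048, -3.4226], 'width': 0.0467, 'gripper_force': 24.9018}
d [-5.    5.23  3.08] w [-16.1  33.4 -33.4]
d [ 4.37  9.37 17.89] w [-15.5  54.9 -70. ]
[0.47 0.15 0.3 ] 80 80 [ 0.6  -0.03 -0.26 -0.13 -1.23 -0.74] err 0.0 step 0.07
[0.466 0.207 0.129] 108 112 [ 0.99  0.22 -0.59  0.31 -0.96 -0.82] err 0.0 step 0.04
```

```bash
python3 -m crank '[{"dx":-1,"dy":1,"dz":0.6,"wx":-3.2,"wy":6.5,"wz":-6.5},{"dx":-2,"dy":2,"dz":1.2,"wx":-6.4,"wy":13,"wz":-13},{"dx":-3,"dy":3,"dz":1.8,"wx":-9.6,"wy":20,"wz":-20},{"dx":-4,"dy":4,"dz":2.5,"wx":-12.8,"wy":26.5,"wz":-26.5},{"dx":-5,"dy":5.2,"dz":3.1,"wx":-16,"wy":33.4,"wz":-33.4},{"dx":-3.2,"dy":6,"dz":6,"wx":-16,"wy":38,"wz":-41},{"dx":-1.3,"dy":6.9,"dz":9,"wx":-16,"wy":42.5,"wz":-48.5},{"dx":0.6,"dy":7.7,"dz":12,"wx":-15.7,"wy":47,"wz":-56},{"dx":2.5,"dy":8.5,"dz":15,"wx":-15.6,"wy":51,"wz":-63},{"dx":4.4,"dy":9.4,"dz":17.9,"wx":-15.5,"wy":55,"wz":-70}]' && python3 - <<'E'
from plan import *
import cv2
st();al=26
a=112;h=np.array([np.cos(np.radians(a)),np.sin(np.radians(a)),0]);Rl=lay(a,8,al)
p=CL-.012*h+[0,0,.010]+Rl[:,2]*.005
way([(p+[0,0,.02],108,112),(p,108,112)])
c=arm.grab_frame("scene");t=arm.grab_frame("top")
f=lambda im,u,v,n:cv2.resize(im[v-n:v+n,u-n:u+n,::-1],(390,390),interpolation=cv2.INTER_CUBIC)
cv2.imwrite("pics/crop7.png",np.hstack([f(c,285,300,75),f(t,315,270,65)]))
for c in("top","scene"):
  for n in("snap_hook","snap_grip","snap_nose","compartment_l","compartment_r"):
    print(c,n,[(np.round(d['centre'],4).tolist(),round(d['confidence'],2)) for d in arm.mark_of(c,n)[:1]])
E
```

```text
t: 16.7
eef_pos: [0.466, 0.2087, 0.1276]
ee_rot: [-3.14, -0.317, -1.183]
force: [0.5, 0.5, -1.1]
width: 0.0464
gripper_force: 24.9
{'t': 16.7, 'q': [0.999, 0.226, -0.5944, 0.3177, -0.9594, -0.8212], 'eef_pos': [0.466, 0.2087, 0.1276], 'ee_rot': [-3.1403, -0.3166, -1.1826], 'force': [0.4992, 0.5372, -1.0674], 'width': 0.0464, 'gripper_force': 24.8998}
d [-2.9   0.07  9.4 ] w [-0.1 -0.1  0.2]
d [-3.53  0.07 11.3 ] w [-0.1 -0.1  0.2]
top snap_hook [([0.4581, 0.2305, 0.1253], 0.63)]
top snap_grip [([0.4633, 0.2069, 0.1257], 0.53)]
top snap_nose []
top compartment_l [([0.4618, 0.2201, 0.0056], 0.88)]
top compartment_r [([0.4618, 0.2201, 0.0056], 0.88)]
scene snap_hook [([0.4568, 0.2289, 0.134], 0.72)]
scene snap_grip [([0.4675, 0.2096, 0.1319], 0.52)]
scene snap_nose [([0.4225, 0.2565, 0.1413], 0.45)]
scene compartment_l [([0.4659, 0.2209, 0.0015], 0.97)]
scene compartment_r [([0.4659, 0.2209, 0.0015], 0.97)]
```

View pics/crop7.png

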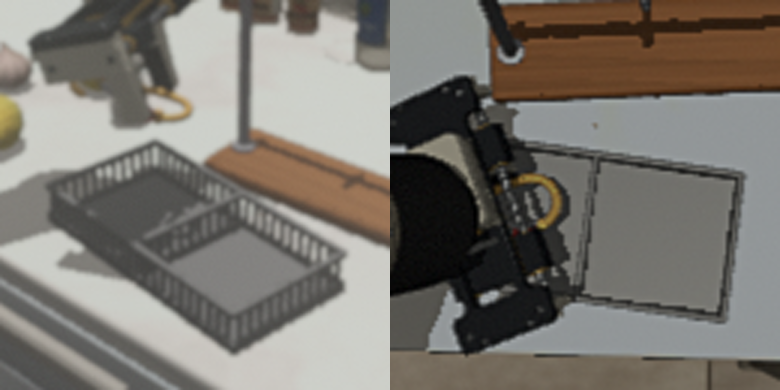

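The last crop shows the snap hook above the left compartment, lying near flat with its crown towards +y. I'll shift it a few mm and lower it.

```bash
python3 - <<'E'
from plan import *
P=np.array([.466-.0035,.2087-.0075,.0096])
way([(P+[0,0,.06],108,112),(P+[0,0,.01],108,112),(P,108,112)])
E
```

```text
d [-1.4   0.65  5.82] w [-0.2  0.1 -0.1]
d [-2.94  0.67 10.58] w [-0.2  0.1 -0.1]
d [-3.25  0.67 11.53] w [-0.2  0.1 -0.1]
```

```bash
python3 -m crank '[{"dx":-0.5,"dy":0.3,"dz":2,"wx":0,"wy":0,"wz":0},{"dx":-1,"dy":0.6,"dz":4,"wx":0,"wy":0,"wz":0},{"dx":-1.4,"dy":0.65,"dz":5.8,"wx":0,"wy":0,"wz":0},{"dx":-2,"dy":0.65,"dz":7.6,"wx":0,"wy":0,"wz":0},{"dx":-2.4,"dy":0.65,"dz":9,"wx":0,"wy":0,"wz":0},{"dx":-2.7,"dy":0.65,"dz":10,"wx":0,"wy":0,"wz":0},{"dx":-2.95,"dy":0.65,"dz":10.6,"wx":0,"wy":0,"wz":0},{"dx":-3.1,"dy":0.65,"dz":11.1,"wx":0,"wy":0,"wz":0},{"dx":-3.15,"dy":0.65,"dz":11.3,"wx":0,"wy":0,"wz":0},{"dx":-3.15,"dy":0.65,"dz":11.3,"wx":0,"wy":0,"wz":0}]' && python3 -c "
from h import *
st()"
```

```text
t: 18.55
eef_pos: [0.4624, 0.2011, 0.0115]
ee_rot: [-3.139, -0.314, -1.186]
force: [-0.3, -0.7, -0.4]
width: 0.0463
gripper_force: 24.9
{'t': 18.55, 'q': [0.9783, 0.3778, -0.7602, 0.435, -0.6573, -0.9694], 'eef_pos': [0.4624, 0.2011, 0.0115], 'ee_rot': [-3.1392, -0.3142, -1.1864], 'force': [-0.2699, -0.7493, -0.3726], 'width': 0.0463, 'gripper_force': 24.9}
```

```bash
python3 -m crank '[{"dx":0,"dy":0,"dz":0.1,"wx":0,"wy":0,"wz":0},{"dx":-0.06,"dy":0,"dz":0.18,"wx":0,"wy":0,"wz":0},{"dx":-0.09,"dy":0,"dz":0.25,"wx":0,"wy":0,"wz":0},{"dx":-0.09,"dy":0,"dz":0.28,"wx":0,"wy":0,"wz":0},{"dx":-0.09,"dy":0,"dz":0.28,"wx":0,"wy":0,"wz":0},{"dx":-0.09,"dy":0,"dz":0.28,"wx":0,"wy":0,"wz":0},{"dx":-0.09,"dy":0,"dz":0.28,"wx":0,"wy":0,"wz":0},{"dx":-0.09,"dy":0,"dz":0.28,"wx":0,"wy":0,"wz":0},{"dx":-0.09,"dy":0,"dz":0.28,"wx":0,"wy":0,"wz":0},{"dx":-0.09,"dy":0,"dz":0.28,"wx":0,"wy":0,"wz":0}]' && python3 -c "
from h import *
st()"
```

```text
t: 19.8
eef_pos: [0.4625, 0.2013, 0.0088]
ee_rot: [-3.139, -0.314, -1.186]
force: [-2.7, 1.3, 5.5]
width: 0.0461
gripper_force: 25.0
{'t': 19.8, 'q': [0.9777, 0.3822, -0.7637, 0.4401, -0.6498, -0.9749], 'eef_pos': [0.4625, 0.2013, 0.0088], 'ee_rot': [-3.1388, -0.3142, -1.1864], 'force': [-2.7427, 1.3451, 5.4725], 'width': 0.0461, 'gripper_force': 25.0114}
```

The bottom is touching the floor at 5.5 N, so I'll release it.

```bash
python3 -m crank '[{"dx":0,"dy":0,"dz":0,"wx":0,"wy":0,"wz":0},{"dx":0,"dy":0,"dz":0,"wx":0,"wy":0,"wz":0},{"dx":0,"dy":0,"dz":0,"wx":0,"wy":0,"wz":0},{"dx":0,"dy":0,"dz":0,"wx":0,"wy":0,"wz":0},{"dx":0,"dy":0,"dz":0,"wx":0,"wy":0,"wz":0},{"dx":0,"dy":0,"dz":0,"wx":0,"wy":0,"wz":0},{"dx":0,"dy":0,"dz":0,"wx":0,"wy":0,"wz":0},{"dx":0,"dy":0,"dz":0,"wx":0,"wy":0,"wz":0},{"dx":0,"dy":0,"dz":0,"wx":0,"wy":0,"wz":0},{"dx":0,"dy":0,"dz":0,"wx":0,"wy":0,"wz":0}]' 7 && python3 - <<'E'
from plan import *
st()
R0=Ro.from_euler('xyz',arm.get_state()['ee_rot']).as_matrix();p=arm.get_state()['eef_pos']
W=[(p+[0,0,.13]-.0*R0[:,2],108,112),((.47,.15,.30),80,80),((.47,.08,.30),50,45),((.48,.06,.28),24,30)]
way(W);run(arm.get_state()['q'],W)
for c in("top","scene"):
  arm.grab_frame(c)
  for n in("snap_hook","snap_grip"):
    print(c,n,[(np.round(d['centre'],4).tolist(),round(d['confidence'],2)) for d in arm.mark_of(c,n)[:1]])
E
```

```text
t: 21.05
eef_pos: [0.4624, 0.2011, 0.0085]
ee_rot: [-3.139, -0.314, -1.186]
force: [-0.8, -0.6, -0.1]
width: 0.0705
gripper_force: 0.0
{'t': 21.05, 'q': [0.9775, 0.3827, -0.7641, 0.44, -0.6494, -0.9749], 'eef_pos': [0.4624, 0.2011, 0.0085], 'ee_rot': [-3.1394, -0.3143, -1.1865], 'force': [-0.8315, -0.6212, -0.0516], 'width': 0.0705, 'gripper_force': 0.0}
d [  4.02  -0.03 -12.36] w [-0.1 -0.   0. ]
d [ 13.79   1.15 -26.18] w [ -2.4 -27.2  32.3]
d [ 19.96   3.78 -24.18] w [ 13.2 -50.9  68.4]
d [ 21.46   3.61 -21.59] w [ 35.9 -68.1  81. ]
[0.462 0.201 0.138] 108 112 [ 1.    0.2  -0.59  0.31 -0.98 -0.81] err 0.0 step 0.03
[0.47 0.15 0.3 ] 80 80 [ 0.6  -0.03 -0.26 -0.13 -1.23 -0.74] err 0.0 step 0.04
[0.47 0.08 0.3 ] 50 45 [ 0.28 -0.29 -0.51 -0.46 -0.77 -0.83] err 0.0 step 0.04
[0.48 0.06 0.28] 24 30 [-0.36 -0.25 -0.64 -1.35 -0.81  0.14] err 0.0 step 0.12
top snap_hook [([0.4612, 0.2281, 0.0064], 0.56)]
top snap_grip [([0.463, 0.2058, 0.0072], 0.57)]
scene snap_hook [([0.4496, 0.0906, 0.0043], 0.29)]
scene snap_grip [([0.4639, 0.2068, 0.0108], 0.42)]
```

```bash
python3 -m crank '[{"dx":0.3,"dy":0,"dz":-1,"wx":0,"wy":0,"wz":0},{"dx":1,"dy":0,"dz":-3,"wx":0,"wy":0,"wz":0},{"dx":2,"dy":0,"dz":-6.2,"wx":0,"wy":0,"wz":0},{"dx":4,"dy":0,"dz":-12.4,"wx":0,"wy":0,"wz":0},{"dx":6.5,"dy":0.3,"dz":-16,"wx":-0.6,"wy":-6.8,"wz":8},{"dx":9,"dy":0.6,"dz":-19.5,"wx":-1.2,"wy":-13.6,"wz":16},{"dx":11.5,"dy":0.9,"dz":-23,"wx":-1.8,"wy":-20.4,"wz":24},{"dx":13.8,"dy":1.2,"dz":-26.2,"wx":-2.4,"wy":-27.2,"wz":32.3},{"dx":15.3,"dy":1.8,"dz":-25.7,"wx":1.5,"wy":-33,"wz":41},{"dx":16.9,"dy":2.5,"dz":-25.2,"wx":5.4,"wy":-39,"wz":50}]' 8.7 && python3 - <<'E'
from plan import *
st()
R=grasp(20,5)
W=[((.47,.08,.30),50,45),((.48,.06,.28),24,30),(HG+R[:,2]*(.005-.12),20,5)]
way(W);run(arm.get_state()['q'],W)
for c in("top","scene"):
  arm.grab_frame(c)
  for n in("snap_hook","rail_hook","hook_grip","eye_rod","eye_centre","crook_tip"):
    print(c,n,[(np.round(d['centre'],4).tolist(),round(d['confidence'],2)) for d in arm.mark_of(c,n)[:1]])
E
```

```text
t: 22.6
eef_pos: [0.4698, 0.1142, 0.302]
ee_rot: [-3.09, 0.427, -2.013]
force: [-0.3, -1.4, -0.4]
width: 0.087
gripper_force: 0.0
{'t': 22.6, 'q': [0.4519, -0.1745, -0.3853, -0.2627, -1.0039, -0.8037], 'eef_pos': [0.4698, 0.1142, 0.302], 'ee_rot': [-3.0903, 0.4271, -2.0131], 'force': [-0.2717, -1.353, -0.4132], 'width': 0.087, 'gripper_force': 0.0}
d [ 2.89 -1.53 -1.02] w [  7.6 -14.9  17.1]
d [ 4.98 -3.23  0.31] w [ 22.4 -39.5  25.9]
d [ 0.4  -4.06  3.28] w [ 42.2 -40.   42.4]
[0.47 0.08 0.3 ] 50 45 [ 0.28 -0.29 -0.51 -0.46 -0.77 -0.83] err 0.0 step 0.02
[0.48 0.06 0.28] 24 30 [-0.36 -0.25 -0.64 -1.35 -0.81  0.14] err 0.0 step 0.12
[0.512 0.104 0.272] 20 5 [-0.18 -0.3  -0.82 -2.12 -0.29  0.66] err 0.0 step 0.15
top snap_hook [([0.4619, 0.2269, 0.0072], 0.8)]
top rail_hook [([0.6189, 0.1191, 0.3165], 0.4)]
top hook_grip [([0.625, 0.1104, 0.2315], 0.48)]
top eye_rod [([0.6233, 0.1079, 0.2303], 0.46)]
top eye_centre [([0.617, 0.1164, 0.2438], 0.39)]
top crook_tip [([0.6302, 0.1157, 0.3099], 0.66)]
scene snap_hook []
scene rail_hook [([0.6258, 0.1122, 0.321], 0.74)]
scene hook_grip [([0.6203, 0.1089, 0.2357], 0.75)]
scene eye_rod [([0.6283, -0.0694, 0.3216], 0.51)]
scene eye_centre [([0.6263, 0.1165, 0.2471], 0.69)]
scene crook_tip [([0.4637, 0.2067, 0.0092], 0.63)]
```

```bash
python3 -m crank '[{"dx":1.5,"dy":-0.8,"dz":-0.5,"wx":3.8,"wy":-7.5,"wz":8.5},{"dx":2.9,"dy":-1.5,"dz":-1,"wx":7.6,"wy":-14.9,"wz":17},{"dx":3.6,"dy":-2,"dz":-0.6,"wx":12,"wy":-22.5,"wz":20},{"dx":4.3,"dy":-2.6,"dz":-0.2,"wx":17,"wy":-31,"wz":23},{"dx":5,"dy":-3.2,"dz":0.3,"wx":22.4,"wy":-39.5,"wz":26},{"dx":3.8,"dy":-3.4,"dz":1,"wx":27.5,"wy":-39.7,"wz":30},{"dx":2.7,"dy":-3.6,"dz":1.8,"wx":32.5,"wy":-39.8,"wz":34},{"dx":1.5,"dy":-3.8,"dz":2.5,"wx":37.5,"wy":-40,"wz":38.5},{"dx":0.4,"dy":-4,"dz":3.3,"wx":42.2,"wy":-40,"wz":42.4},{"dx":0.4,"dy":-4,"dz":3.3,"wx":42.2,"wy":-40,"wz":42.4}]' && python3 - <<'E'
from plan import *
st()
R=grasp(20,5);HG=np.array([.621,.1125,.233])
W=[(HG+R[:,2]*(.005-.12),20,5),(HG+R[:,2]*.006,20,5),(HG+R[:,2]*.006+[0,0,.026],20,5)]
way(W);run(arm.get_state()['q'],W)
for c in("top","scene"):
  arm.grab_frame(c)
  for n in("hook_grip","eye_rod","eye_centre"):
    print(c,n,[(np.round(d['centre'],4).tolist(),round(d['confidence'],2)) for d in arm.mark_of(c,n)[:1]])
E
```

```text
t: 24.55
eef_pos: [0.511, 0.1056, 0.27]
ee_rot: [-3.128, 1.216, -3.038]
force: [-0.2, 0.0, 0.1]
width: 0.0872
gripper_force: 0.0
{'t': 24.55, 'q': [-0.173, -0.3011, -0.8209, -2.1212, -0.2886, 0.6673], 'eef_pos': [0.511, 0.1056, 0.27], 'ee_rot': [-3.1275, 1.2164, -3.038], 'force': [-0.2182, 0.012, 0.0696], 'width': 0.0872, 'gripper_force': 0.0}
d [-0.29 -0.27  0.11] w [ 0.1 -0.3  0.3]
d [-0.35 -0.29 12.21] w [ 0.1 -0.3  0.3]
d [-2.79 -0.3  11.31] w [ 0.1 -0.3  0.3]
[0.513 0.103 0.272] 20 5 [-0.18 -0.3  -0.82 -2.12 -0.3   0.66] err 0.0 step 0.00
[0.627 0.113 0.231] 20 5 [-0.29  0.08 -0.85 -2.53 -0.65  1.2 ] err 0.0 step 0.06
[0.627 0.113 0.257] 20 5 [-0.26  0.   -0.78 -2.45 -0.52  1.07] err 0.0 step 0.01
top hook_grip [([0.6218, 0.1154, 0.2342], 0.58)]
top eye_rod [([0.6243, 0.1089, 0.2312], 0.53)]
top eye_centre [([0.6223, 0.1137, 0.2438], 0.46)]
scene hook_grip []
scene eye_rod [([0.6251, 0.1137, 0.2256], 0.52)]
scene eye_centre [([0.6226, 0.1129, 0.245], 0.7)]
```

```bash
python3 -m crank '[{"dx":-0.3,"dy":-0.3,"dz":2,"wx":0,"wy":0,"wz":0},{"dx":-0.3,"dy":-0.3,"dz":4,"wx":0,"wy":0,"wz":0},{"dx":-0.3,"dy":-0.3,"dz":6,"wx":0,"wy":0,"wz":0},{"dx":-0.3,"dy":-0.3,"dz":8,"wx":0,"wy":0,"wz":0},{"dx":-0.3,"dy":-0.3,"dz":9.5,"wx":0,"wy":0,"wz":0},{"dx":-0.3,"dy":-0.3,"dz":11,"wx":0,"wy":0,"wz":0},{"dx":-0.3,"dy":-0.3,"dz":11.8,"wx":0,"wy":0,"wz":0},{"dx":-0.3,"dy":-0.3,"dz":12.3,"wx":0,"wy":0,"wz":0},{"dx":-0.3,"dy":-0.3,"dz":12.3,"wx":0,"wy":0,"wz":0},{"dx":-0.3,"dy":-0.3,"dz":12.3,"wx":0,"wy":0,"wz":0}]' && python3 - <<'E'
from plan import *
st()
for c in("top",):
  arm.grab_frame(c)
  for n in("hook_grip","rail_hook","eye_centre","crook_tip"):
    print(c,n,[(np.round(d['centre'],4).tolist(),round(d['confidence'],2)) for d in arm.mark_of(c,n)[:1]])
E
python3 -m crank '[{"dx":0,"dy":0,"dz":0,"wx":0,"wy":0,"wz":0},{"dx":0,"dy":0,"dz":0,"wx":0,"wy":0,"wz":0},{"dx":0,"dy":0,"dz":0,"wx":0,"wy":0,"wz":0},{"dx":0,"dy":0,"dz":0,"wx":0,"wy":0,"wz":0},{"dx":0,"dy":0,"dz":0,"wx":0,"wy":0,"wz":0},{"dx":0,"dy":0,"dz":0,"wx":0,"wy":0,"wz":0},{"dx":0,"dy":0,"dz":0,"wx":0,"wy":0,"wz":0},{"dx":0,"dy":0,"dz":0,"wx":0,"wy":0,"wz":0},{"dx":0,"dy":0,"dz":0,"wx":0,"wy":0,"wz":0},{"dx":0,"dy":0,"dz":0,"wx":0,"wy":0,"wz":0}]' 0.2 20 && python3 -c "
from h import *
st()"
```

```text
t: 26.2
eef_pos: [0.6271, 0.1128, 0.2309]
ee_rot: [-3.127, 1.217, -3.036]
force: [-0.5, -0.1, 0.2]
width: 0.0873
gripper_force: 0.0
{'t': 26.2, 'q': [-0.2896, 0.0794, -0.841, -2.5186, -0.6383, 1.1902], 'eef_pos': [0.6271, 0.1128, 0.2309], 'ee_rot': [-3.1266, 1.2173, -3.0356], 'force': [-0.479, -0.1377, 0.2454], 'width': 0.0873, 'gripper_force': 0.0}
top hook_grip [([0.6235, 0.1129, 0.2323], 0.47)]
top rail_hook [([0.6192, 0.1112, 0.243], 0.52)]
top eye_centre [([0.6216, 0.1126, 0.2434], 0.5)]
top crook_tip [([0.6326, 0.1114, 0.3099], 0.38)]
t: 27.7
eef_pos: [0.6274, 0.1126, 0.2306]
ee_rot: [-3.127, 1.217, -3.037]
force: [0.1, -0.1, 0.6]
width: 0.0073
gripper_force: 20.0
{'t': 27.7, 'q': [-0.2898, 0.0805, -0.8408, -2.5191, -0.6386, 1.1907], 'eef_pos': [0.6274, 0.1126, 0.2306], 'ee_rot': [-3.1273, 1.2168, -3.0365], 'force': [0.0588, -0.0814, 0.5657], 'width': 0.0073, 'gripper_force': 19.9998}
```

```bash
python3 -m crank '[{"dx":-0.3,"dy":0,"dz":-0.1,"wx":0,"wy":0,"wz":0},{"dx":-0.9,"dy":0,"dz":-0.33,"wx":0,"wy":0,"wz":0},{"dx":-1.6,"dy":0,"dz":-0.58,"wx":0,"wy":0,"wz":0},{"dx":-2.1,"dy":0,"dz":-0.76,"wx":0,"wy":0,"wz":0},{"dx":-2.35,"dy":0,"dz":-0.85,"wx":0,"wy":0,"wz":0},{"dx":-2.35,"dy":0,"dz":-0.85,"wx":0,"wy":0,"wz":0},{"dx":-2.35,"dy":0,"dz":-0.85,"wx":0,"wy":0,"wz":0},{"dx":-2.1,"dy":0,"dz":-1.6,"wx":0,"wy":0,"wz":0},{"dx":-1.5,"dy":0,"dz":-3.2,"wx":0,"wy":0,"wz":0},{"dx":-0.9,"dy":0,"dz":-4.9,"wx":0,"wy":0,"wz":0}]' && python3 - <<'E'
from plan import *
st()
for c in("top","scene"):
  arm.grab_frame(c)
  for n in("rail_hook","eye_centre","crook_tip","ladle"):
    print(c,n,[(np.round(d['centre'],4).tolist(),round(d['confidence'],2)) for d in arm.mark_of(c,n)[:1]])
W=[((.53,.105,.262),20,5),((.48,.05,.27),26,35),((.46,.07,.30),50,45)]
way(W);run(arm.get_state()['q'],W)
E
```

```text
t: 28.95
eef_pos: [0.5841, 0.1087, 0.2569]
ee_rot: [-3.127, 1.219, -3.037]
force: [0.6, 0.0, -0.2]
width: 0.0073
gripper_force: 20.0
{'t': 28.95, 'q': [-0.2705, -0.0868, -0.8195, -2.3568, -0.4872, 0.9821], 'eef_pos': [0.5841, 0.1087, 0.2569], 'ee_rot': [-3.1274, 1.2187, -3.0367], 'force': [0.5969, 0.0057, -0.1803], 'width': 0.0073, 'gripper_force': 19.9984}
top rail_hook [([0.5746, 0.1159, 0.3434], 0.57)]
top eye_centre [([0.4498, 0.0912, 0.0025], 0.58)]
top crook_tip [([0.581, 0.1071, 0.2593], 0.66)]
top ladle [([0.6354, -0.0697, 0.3173], 0.94)]
scene rail_hook [([0.5806, 0.1079, 0.3485], 0.45)]
scene eye_centre []
scene crook_tip [([0.5869, 0.1081, 0.3398], 0.41)]
scene ladle []
d [ 1.34  0.12 -5.38] w [ 0.1 -0.3  0.3]
d [  2.51  -4.9  -10.79] w [-27.5   5.5 -11.5]
d [  0.32  -2.74 -13.53] w [-33.   28.4 -22.9]
[0.53  0.105 0.262] 20 5 [-0.25 -0.23 -0.85 -2.22 -0.4   0.81] err 0.0 step 0.02
[0.48 0.05 0.27] 26 35 [-0.41 -0.18 -0.59 -1.3  -0.92  0.19] err 0.0 step 0.17
[0.46 0.07 0.3 ] 50 45 [ 0.25 -0.31 -0.52 -0.48 -0.79 -0.8 ] err 0.0 step 0.10
```

```bash
python3 -m crank '[{"dx":0.6,"dy":0,"dz":-2.5,"wx":0,"wy":0,"wz":0},{"dx":1.3,"dy":0.1,"dz":-5.4,"wx":0,"wy":0,"wz":0},{"dx":1.6,"dy":-1,"dz":-6.7,"wx":-7,"wy":1.4,"wz":-3},{"dx":1.9,"dy":-2.3,"dz":-8,"wx":-14,"wy":2.8,"wz":-6},{"dx":2.2,"dy":-3.6,"dz":-9.4,"wx":-21,"wy":4.2,"wz":-9},{"dx":2.5,"dy":-4.9,"dz":-10.8,"wx":-27.5,"wy":5.5,"wz":-11.5},{"dx":1.9,"dy":-4.3,"dz":-11.5,"wx":-29,"wy":11.5,"wz":-14.5},{"dx":1.3,"dy":-3.7,"dz":-12.2,"wx":-30.5,"wy":17.5,"wz":-17.5},{"dx":0.8,"dy":-3.2,"dz":-12.9,"wx":-32,"wy":23,"wz":-20.5},{"dx":0.3,"dy":-2.7,"dz":-13.5,"wx":-33,"wy":28.4,"wz":-23}]' && python3 - <<'E'
from plan import *
st();al=20;a=78;h=np.array([np.cos(np.radians(a)),np.sin(np.radians(a)),0]);Rl=lay(a,10,al)
p=CR-.042*h+[0,0,.022]+Rl[:,2]*.006
W=[((.46,.08,.30),80,65),(p+[0,0,.12],100,a)]
way(W);run(arm.get_state()['q'],W)
E
```

```text
t: 30.7
eef_pos: [0.46, 0.071, 0.3013]
ee_rot: [-3.139, 0.695, -2.352]
force: [0.4, 0.3, -1.9]
width: 0.0076
gripper_force: 20.0
{'t': 30.7, 'q': [0.2612, -0.3085, -0.5173, -0.4666, -0.7926, -0.81], 'eef_pos': [0.46, 0.071, 0.3013], 'ee_rot': [-3.1386, 0.6955, -2.352], 'force': [0.3874, 0.3288, -1.916], 'width': 0.0076, 'gripper_force': 19.997}
d [-0.41  0.63  0.5 ] w [ -8.6  29.5 -18.2]
d [12.69 -0.15 10.4 ] w [ -8.9  48.4 -32.7]
[0.46 0.08 0.3 ] 80 65 [ 0.5  -0.1  -0.32 -0.11 -1.2  -0.91] err 0.0 step 0.04
[0.44  0.048 0.14 ] 100 78 [ 0.66  0.1  -0.62  0.13 -0.99 -0.95] err 0.0 step 0.02
```

```bash
python3 - <<'E'
from plan import *
al=20;a=78;h=np.array([np.cos(np.radians(a)),np.sin(np.radians(a)),0]);Rl=lay(a,4,al)
p=CR-.044*h+[0,0,.018]+Rl[:,2]*.006
print(p)
W=[((.46,.08,.30),80,65),(p+[0,0,.10],106,a),(p,106,a)]
way(W);q=run(arm.get_state()['q'],W);print(links(q))
E
```

```text
[0.43900804 0.04534382 0.01623243]
d [-0.41  0.63  0.5 ] w [ -8.6  29.5 -18.2]
d [14.39 -0.28 12.09] w [ -7.2  54.2 -33.4]
d [20.8  -0.26 19.77] w [ -7.2  54.2 -33.4]
[0.46 0.08 0.3 ] 80 65 [ 0.5  -0.1  -0.32 -0.11 -1.2  -0.91] err 0.0 step 0.04
[0.439 0.045 0.116] 106 78 [ 0.71  0.17 -0.65  0.2  -0.99 -1.05] err 0.0 step 0.03
[0.439 0.045 0.016] 106 78 [ 0.7   0.32 -0.77  0.26 -0.71 -1.13] err 0.0 step 0.02
(array([0.14570103, 0.12340206, 0.76940464]), array([0.30739306, 0.26034775, 0.35716925]), array([0.46067951, 0.14729967, 0.37973827]))
```

```bash
python3 -m crank '[{"dx":-0.1,"dy":0.2,"dz":0.2,"wx":-2.1,"wy":7.4,"wz":-4.5},{"dx":-0.2,"dy":0.4,"dz":0.3,"wx":-4.3,"wy":14.8,"wz":-9},{"dx":-0.3,"dy":0.5,"dz":0.4,"wx":-6.4,"wy":22,"wz":-13.6},{"dx":-0.4,"dy":0.6,"dz":0.5,"wx":-8.6,"wy":29.5,"wz":-18},{"dx":2.5,"dy":0.4,"dz":2.8,"wx":-8.3,"wy":34.5,"wz":-21},{"dx":5.5,"dy":0.3,"dz":5.1,"wx":-8,"wy":39.5,"wz":-24},{"dx":8.5,"dy":0.1,"dz":7.4,"wx":-7.8,"wy":44.5,"wz":-27},{"dx":11.5,"dy":-0.1,"dz":9.8,"wx":-7.5,"wy":49.5,"wz":-30},{"dx":14.4,"dy":-0.3,"dz":12.1,"wx":-7.2,"wy":54.2,"wz":-33.4},{"dx":14.4,"dy":-0.3,"dz":12.1,"wx":-7.2,"wy":54.2,"wz":-33.4}]' && python3 - <<'E'
from plan import *
st()
P=np.array([.439,.0453,.0162])
for c in("top","scene"):
  arm.grab_frame(c)
  for n in("rail_hook","eye_centre","hook_middle","snap_hook","compartment_r"):
    print(c,n,[(np.round(d['centre'],4).tolist(),round(d['confidence'],2)) for d in arm.mark_of(c,n)[:2]])
way([(P+[0,0,.02],106,78),(P,106,78)])
E
```

```text
t: 31.95
eef_pos: [0.4373, 0.0444, 0.1122]
ee_rot: [3.137, -0.283, -1.78]
force: [0.2, 0.1, -0.2]
width: 0.0073
gripper_force: 20.0
{'t': 31.95, 'q': [0.7078, 0.1747, -0.6544, 0.2007, -0.9807, -1.0493], 'eef_pos': [0.4373, 0.0444, 0.1122], 'ee_rot': [3.1365, -0.2826, -1.7796], 'force': [0.2221, 0.1296, -0.1858], 'width': 0.0073, 'gripper_force': 19.9983}
top rail_hook []
top eye_centre []
top hook_middle []
top snap_hook []
top compartment_r []
scene rail_hook [([0.4704, 0.4378, 0.0014], 0.57), ([0.4648, 0.1316, 0.1327], 0.39)]
scene eye_centre [([0.4462, 0.0585, 0.1253], 0.55)]
scene hook_middle [([0.4467, 0.0887, 0.1258], 0.52)]
scene snap_hook [([0.4417, 0.0448, 0.1238], 0.55), ([0.4574, 0.2268, 0.0116], 0.46)]
scene compartment_r [([0.4461, 0.0916, 0.0019], 0.77), ([0.4265, 0.2533, 0.012], 0.73)]
d [-2.16  0.06  7.6 ] w [-0.   0.2 -0.1]
d [-2.71  0.06  9.53] w [-0.   0.2 -0.1]
```

The marks put the hook's middle at (0.447, 0.089), over the centre of the right compartment. Lowering now.

```bash
python3 -m crank '[{"dx":-0.5,"dy":0,"dz":1.8,"wx":0,"wy":0,"wz":0},{"dx":-1.1,"dy":0,"dz":3.9,"wx":0,"wy":0,"wz":0},{"dx":-1.7,"dy":0,"dz":6,"wx":0,"wy":0,"wz":0},{"dx":-2.1,"dy":0,"dz":7.4,"wx":0,"wy":0,"wz":0},{"dx":-2.35,"dy":0,"dz":8.2,"wx":0,"wy":0,"wz":0},{"dx":-2.5,"dy":0,"dz":8.7,"wx":0,"wy":0,"wz":0},{"dx":-2.6,"dy":0,"dz":9.1,"wx":0,"wy":0,"wz":0},{"dx":-2.65,"dy":0,"dz":9.3,"wx":0,"wy":0,"wz":0},{"dx":-2.65,"dy":0,"dz":9.3,"wx":0,"wy":0,"wz":0},{"dx":-2.65,"dy":0,"dz":9.3,"wx":0,"wy":0,"wz":0}]' && python3 -c "
from h import *
st()"
```

```text
t: 33.8
eef_pos: [0.4395, 0.0453, 0.0184]
ee_rot: [-3.141, -0.276, -1.782]
force: [0.3, -0.1, -0.5]
width: 0.0074
gripper_force: 20.0
{'t': 33.8, 'q': [0.7009, 0.3182, -0.7703, 0.2573, -0.7189, -1.1262], 'eef_pos': [0.4395, 0.0453, 0.0184], 'ee_rot': [-3.1408, -0.2762, -1.7821], 'force': [0.3333, -0.1381, -0.543], 'width': 0.0074, 'gripper_force': 19.9984}
```

```bash
python3 -m crank '[{"dx":-0.03,"dy":0,"dz":0.1,"wx":0,"wy":0,"wz":0},{"dx":-0.06,"dy":0,"dz":0.2,"wx":0,"wy":0,"wz":0},{"dx":-0.09,"dy":0,"dz":0.3,"wx":0,"wy":0,"wz":0},{"dx":-0.12,"dy":0,"dz":0.4,"wx":0,"wy":0,"wz":0},{"dx":-0.12,"dy":0,"dz":0.4,"wx":0,"wy":0,"wz":0},{"dx":-0.12,"dy":0,"dz":0.4,"wx":0,"wy":0,"wz":0},{"dx":-0.12,"dy":0,"dz":0.4,"wx":0,"wy":0,"wz":0},{"dx":-0.12,"dy":0,"dz":0.4,"wx":0,"wy":0,"wz":0},{"dx":-0.12,"dy":0,"dz":0.4,"wx":0,"wy":0,"wz":0},{"dx":-0.12,"dy":0,"dz":0.4,"wx":0,"wy":0,"wz":0}]' && python3 -c "
from h import *
st()"
```

```text
t: 35.05
eef_pos: [0.4394, 0.0452, 0.014]
ee_rot: [-3.141, -0.277, -1.782]
force: [0.7, 0.9, -0.7]
width: 0.0072
gripper_force: 20.0
{'t': 35.05, 'q': [0.7005, 0.326, -0.7752, 0.261, -0.707, -1.1307], 'eef_pos': [0.4394, 0.0452, 0.014], 'ee_rot': [-3.1411, -0.2765, -1.782], 'force': [0.7223, 0.908, -0.6873], 'width': 0.0072, 'gripper_force': 19.9983}
```

```bash
python3 -m crank '[{"dx":-0.03,"dy":0,"dz":0.1,"wx":0,"wy":0,"wz":0},{"dx":-0.06,"dy":0,"dz":0.2,"wx":0,"wy":0,"wz":0},{"dx":-0.09,"dy":0,"dz":0.3,"wx":0,"wy":0,"wz":0},{"dx":-0.12,"dy":0,"dz":0.4,"wx":0,"wy":0,"wz":0},{"dx":-0.12,"dy":0,"dz":0.4,"wx":0,"wy":0,"wz":0},{"dx":-0.12,"dy":0,"dz":0.4,"wx":0,"wy":0,"wz":0},{"dx":-0.12,"dy":0,"dz":0.4,"wx":0,"wy":0,"wz":0},{"dx":-0.12,"dy":0,"dz":0.4,"wx":0,"wy":0,"wz":0},{"dx":-0.12,"dy":0,"dz":0.4,"wx":0,"wy":0,"wz":0},{"dx":-0.12,"dy":0,"dz":0.4,"wx":0,"wy":0,"wz":0}]' && python3 -c "
from h import *
st()"
```

```text
t: 36.3
eef_pos: [0.4397, 0.0442, 0.0119]
ee_rot: [-3.14, -0.279, -1.781]
force: [-3.7, -3.6, 27.0]
width: 0.0074
gripper_force: 20.1
{'t': 36.3, 'q': [0.6997, 0.3303, -0.7791, 0.2671, -0.7009, -1.1354], 'eef_pos': [0.4397, 0.0442, 0.0119], 'ee_rot': [-3.1402, -0.2792, -1.7814], 'force': [-3.6874, -3.6202, 27.0431], 'width': 0.0074, 'gripper_force': 20.1378}
```

It's on the floor, pressed a little hard at 27 N. I'll ease off, then open.

```bash
python3 -m crank '[{"dx":0.03,"dy":0,"dz":-0.1,"wx":0,"wy":0,"wz":0},{"dx":0.05,"dy":0,"dz":-0.18,"wx":0,"wy":0,"wz":0},{"dx":0.05,"dy":0,"dz":-0.18,"wx":0,"wy":0,"wz":0},{"dx":0.05,"dy":0,"dz":-0.18,"wx":0,"wy":0,"wz":0},{"dx":0.05,"dy":0,"dz":-0.18,"wx":0,"wy":0,"wz":0},{"dx":0.05,"dy":0,"dz":-0.18,"wx":0,"wy":0,"wz":0},{"dx":0.05,"dy":0,"dz":-0.18,"wx":0,"wy":0,"wz":0},{"dx":0.05,"dy":0,"dz":-0.18,"wx":0,"wy":0,"wz":0},{"dx":0.05,"dy":0,"dz":-0.18,"wx":0,"wy":0,"wz":0},{"dx":0.05,"dy":0,"dz":-0.18,"wx":0,"wy":0,"wz":0}]' && python3 -c "
from h import *
st()" && python3 -m crank '[{"dx":0,"dy":0,"dz":0,"wx":0,"wy":0,"wz":0},{"dx":0,"dy":0,"dz":0,"wx":0,"wy":0,"wz":0},{"dx":0,"dy":0,"dz":0,"wx":0,"wy":0,"wz":0},{"dx":0,"dy":0,"dz":0,"wx":0,"wy":0,"wz":0},{"dx":0,"dy":0,"dz":0,"wx":0,"wy":0,"wz":0},{"dx":0,"dy":0,"dz":0,"wx":0,"wy":0,"wz":0},{"dx":0,"dy":0,"dz":0,"wx":0,"wy":0,"wz":0},{"dx":0,"dy":0,"dz":0,"wx":0,"wy":0,"wz":0},{"dx":0,"dy":0,"dz":0,"wx":0,"wy":0,"wz":0},{"dx":0,"dy":0,"dz":0,"wx":0,"wy":0,"wz":0}]' 3.5 && python3 - <<'E'
from plan import *
p=arm.get_state()['eef_pos'];W=[(p+[0,0,.15],106,78)]
way(W);run(arm.get_state()['q'],W)
E
```

```text
t: 37.55
eef_pos: [0.4393, 0.0446, 0.0122]
ee_rot: [-3.141, -0.278, -1.782]
force: [-1.3, -2.9, 8.8]
width: 0.0073
gripper_force: 20.0
{'t': 37.55, 'q': [0.7, 0.3294, -0.7779, 0.2639, -0.7026, -1.1333], 'eef_pos': [0.4393, 0.0446, 0.0122], 'ee_rot': [-3.1412, -0.2781, -1.7819], 'force': [-1.277, -2.8514, 8.7581], 'width': 0.0073, 'gripper_force': 20.0037}
t: 38.8
eef_pos: [0.4394, 0.0453, 0.0117]
ee_rot: [-3.141, -0.277, -1.782]
force: [0.0, -0.3, -0.2]
width: 0.0347
gripper_force: 0.1
d [ 4.090e+00 -1.000e-02 -1.443e+01] w [-0.   0.2 -0.1]
[0.439 0.045 0.162] 106 78 [ 0.71  0.11 -0.59  0.19 -1.1  -1.02] err 0.0 step 0.04
```

```bash
python3 -m crank '[{"dx":0,"dy":0,"dz":0,"wx":0,"wy":0,"wz":0},{"dx":0,"dy":0,"dz":0,"wx":0,"wy":0,"wz":0},{"dx":0,"dy":0,"dz":0,"wx":0,"wy":0,"wz":0},{"dx":0,"dy":0,"dz":0,"wx":0,"wy":0,"wz":0},{"dx":0.2,"dy":0,"dz":-0.7,"wx":0,"wy":0,"wz":0},{"dx":0.5,"dy":0,"dz":-1.7,"wx":0,"wy":0,"wz":0},{"dx":1,"dy":0,"dz":-3.5,"wx":0,"wy":0,"wz":0},{"dx":1.9,"dy":0,"dz":-6.7,"wx":0,"wy":0,"wz":0},{"dx":3,"dy":0,"dz":-10.5,"wx":0,"wy":0,"wz":0},{"dx":4.1,"dy":0,"dz":-14.4,"wx":0,"wy":0,"wz":0}]' 5 && python3 - <<'E'
from plan import *
st();W=[((.40,.12,.36),80,65)]
way(W);run(arm.get_state()['q'],W)
E
```

```text
t: 40.05
eef_pos: [0.439, 0.0451, 0.1635]
ee_rot: [-3.141, -0.276, -1.782]
force: [0.3, 0.6, -0.1]
width: 0.0501
gripper_force: 0.0
{'t': 40.05, 'q': [0.7077, 0.1096, -0.5855, 0.1867, -1.1038, -1.0221], 'eef_pos': [0.439, 0.0451, 0.1635], 'ee_rot': [-3.141, -0.2758, -1.782], 'force': [0.3287, 0.6434, -0.0764], 'width': 0.0501, 'gripper_force': 0.0}
d [ -0.9    5.37 -20.68] w [ -0.7 -25.7  13. ]
[0.4  0.12 0.36] 80 65 [ 0.69 -0.23 -0.31 -0.08 -1.33 -1.12] err 0.0 step 0.03
```

```bash
python3 -m crank '[{"dx":0,"dy":0.5,"dz":-3,"wx":0,"wy":-2,"wz":0},{"dx":-0.2,"dy":1,"dz":-6,"wx":0,"wy":-6,"wz":3},{"dx":-0.4,"dy":2,"dz":-9,"wx":0,"wy":-11,"wz":6},{"dx":-0.6,"dy":3,"dz":-12,"wx":0,"wy":-16,"wz":9},{"dx":-0.8,"dy":4,"dz":-16,"wx":0,"wy":-21,"wz":11},{"dx":-0.9,"dy":5.4,"dz":-20.7,"wx":-0.7,"wy":-25.7,"wz":13},{"dx":-0.9,"dy":5.4,"dz":-20.7,"wx":-0.7,"wy":-25.7,"wz":13},{"dx":-0.9,"dy":5.4,"dz":-20.7,"wx":-0.7,"wy":-25.7,"wz":13},{"dx":-0.9,"dy":5.4,"dz":-20.7,"wx":-0.7,"wy":-25.7,"wz":13},{"dx":-0.9,"dy":5.4,"dz":-20.7,"wx":-0.7,"wy":-25.7,"wz":13}]' && python3 - <<'E'
from plan import *
import cv2
st()
S=arm.grab_frame("scene");T=arm.grab_frame("top")
f=lambda im,u,v,n:cv2.resize(im[v-n:v+n,u-n:u+n,::-1],(400,400),interpolation=cv2.INTER_CUBIC)
cv2.imwrite("pics/final.png",np.hstack([f(S,345,250,110),f(T,350,250,85)]))
for c in("top","scene"):
  for n in("rail_hook","hook_middle","snap_hook","ladle","mug_a","lemon_b","salt_shaker"):
    print(c,n,[(np.round(d['centre'],4).tolist(),round(d['confidence'],2)) for d in arm.mark_of(c,n)[:1]])
E
```

```text
t: 41.3
eef_pos: [0.3999, 0.1202, 0.3571]
ee_rot: [3.141, 0.172, -2.007]
force: [0.0, -0.4, 1.2]
width: 0.0499
gripper_force: 0.0
{'t': 41.3, 'q': [0.6937, -0.2254, -0.3141, -0.0762, -1.3274, -1.1173], 'eef_pos': [0.3999, 0.1202, 0.3571], 'ee_rot': [3.1405, 0.1719, -2.0072], 'force': [0.0154, -0.3869, 1.2245], 'width': 0.0499, 'gripper_force': 0.0}
top rail_hook [([0.4768, 0.1341, 0.0061], 0.39)]
top hook_middle [([0.5955, 0.3835, -0.0009], 0.66)]
top snap_hook [([0.46, 0.2289, 0.0056], 0.72)]
top ladle [([0.6324, -0.0673, 0.319], 0.68)]
top mug_a [([0.4709, -0.2044, 0.0007], 0.8)]
top lemon_b [([0.4659, 0.4402, -0.0019], 0.76)]
top salt_shaker [([0.5947, 0.3805, 0.0003], 0.73)]
scene rail_hook [([0.4818, 0.1275, 0.0082], 0.46)]
scene hook_middle [([0.4577, 0.0881, 0.0079], 0.47)]
scene snap_hook [([0.4567, 0.2254, 0.0085], 0.7)]
scene ladle [([0.6306, -0.0675, 0.323], 0.64)]
scene mug_a [([0.4676, -0.205, -0.0037], 0.64)]
scene lemon_b [([0.4672, 0.4372, -0.0026], 0.8)]
scene salt_shaker []
```

View pics/final.png

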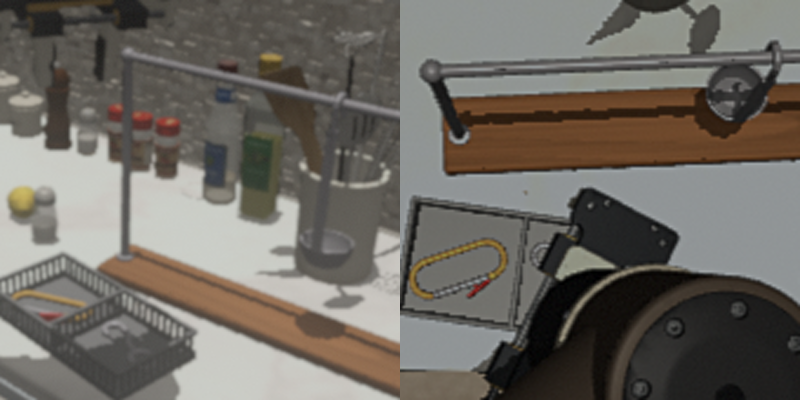

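The final picture shows the brass snap hook flat in the left compartment at (455,270) and the rail hook flat in the right one at (125,340). The ladle still hangs at (340,240), and the gripper is clear.

```bash
python3 -c "
from station import arm
print(arm.job_done())"
```

```text
the job is handed in; nothing more can be done
None
```

I unclipped the snap hook and laid it in the left compartment, then took the rail hook off the bar and laid it in the right one; the ladle still hangs, the other things stand where they were, and I handed the job in at about 42 s of the 72 s allowed (the rail hook was briefly pressed to the basket floor at 27 N before I eased off).

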